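# Unplug the valve block and bring it to the line

### The arm

A 6-joint arm with a two-finger parallel gripper is mounted at the origin on the work surface. World frame = base frame: x ahead of the robot, y to its left, z up, the work surface at z = 0. Lengths are in m, angles in rad, forces in N, time in s.
With the tool pointing down it reaches from about 0.275 to 0.725 m from the base axis. Payload 5.6 kg.
Tool frame: the origin (TCP) lies midway between the tips of the shut fingers; the grasp point (between the pads) lies manip.grasp_offset behind it (manip.grasp_offset is the distance from the TCP to the grasp point, in m); z points along the fingers, x is the direction in which the jaws open and shut, and the axes are right-handed (so a half turn about z gives the same grasp; the last joint's range is limited). The gripper opens to 85 mm and grips with 20 to 120 N. Pads are 22 mm wide; open, the fingers measure 114 mm over their backs; the gripper's body (76 mm by 85 mm) begins 54 mm behind the grasp point. The pads swing forward as they close: fully open they stand 13 mm farther back than shut.
Start: joints at [1.575, 0.255, 0.108, 0, -1.424, -0.285], TCP at [0.152, 0.528, 0.231] pointing down, gripper open.
Joint ranges: [-2.95, 2.95], [-1.21, 1.97], [-1.09, 1.5], [-2.87, 1.71], [-2.94, -0.07], [-3.05, 3.05]. Speed limits (rad/s): [2.57, 2.57, 3.14, 3.14, 3.14, 3.14].

### API

Orientations are given as a unit quaternion [x, y, z, w].
In Python, from workcell import manip, read_camera, calibration, workorder gives the robot as it stands.
- The arm moves only by the shell command python3 -m creep 'ROWS' [FORCE]. ROWS is JSON, a list of rows, each an object of numbers: "grip": the opening, from -1 (shut) to 1 (fully open), so that 0 is half open; "dx", "dy", "dz": the shift along the tool's x, y, z in mm; "turn": the turn about the tool's z in rad. A call has 1 to 20 rows; each row shifts and turns the commanded pose from where the row before left it, along the tool's axes as they then stand; what a row does not reach is not made up. A row lasts 1/10 s, in which the tool goes at most 50 mm and 8.59 degrees, less where a joint would pass 70% of its speed; a pose out of reach is approached as far as the arm can. A call with a gripper value outside its range is refused whole. The fingers move at their own pace and stop on an object; FORCE is the grip in N (left out, the last holds). Time passes only in rows, so rows that do not move let the fingers close. It gives the time, the measured TCP pose, the force and the opening at its end, in the units of the state.
- manip.get_obs(): the state, without advancing time (a new reading comes with each control period).
- read_camera(name): name is "scene" or "top" or "wrist"; returns the picture (420x560x3 uint8, blue, green, red); there is no depth.
- calibration(name): a dict with "intrinsics" (3x3 intrinsics, pixels), "k1" (the pictures are not rectified: a ray, as slopes to the right and down, at radius r is drawn at 1 + k1 r^2 times it, then the intrinsics apply), "R" (3x3) and "t" (3): a world point X has camera coordinates R X + t. Camera axes: x right, y down, z forward; pixel columns grow to the right and rows downward; lengths in m; the calibration is good to about 2 mm. A picture is of the moment at which its call begins: read the wrist's pose just before it. calibration takes no time and is no camera call; for the wrist camera it gives the pose at the moment of the call.
- workorder.finish_job(): hands the job in, once; it reports no verdict.
The state is a dict: "time_s": time; "joint_pos": joint angles; "dq": joint speeds; "joint_torque": joint torques, N m; "tcp_pos": TCP position; "eef_rot": TCP orientation; "ft_force": force on the tool from outside, world axes, zero at the start; "moment": the same for the moment, N m; "grip_width": opening from 0.0 (shut) to 1.0 (fully open).
Only numpy, scipy, OpenCV 4.12 (cv2) and the standard library are available. Lean on these libraries where they do the work, as an engineer would, in place of code of your own. Each camera call takes 0.05 s, during which the arm holds its last target.

### The job

Draw the tight red plug straight out of the slanted valve block, rocking it from side to side as you pull so that the block, which only rests in its cradle, does not lift with it, and put the plug in the green tray. Then push the sled that carries the block along its track until its leading edge meets the black scribed line (nothing stops it there). Leave everything else where it is.

Things in the scene. Friction and masses are not known exactly. Their poses are not given: they have to be found in the camera images.
- plug: Red rigid plug, 45 g, 72 mm long. Shank 30 mm (its y) x 24 mm (x) x 28 mm long, at the start its lower 24 mm inside the port; above it a grip bar 16 mm wide (y) x 28 mm (x) x 44 mm tall with a black band. Origin: centre of the shank's lower end; z runs to the grip bar's end, at the start along the port's axis, leaning 30 degrees from vertical to the left as seen from the robot.
- plug_mid (a point): Mid-length point of the plug, 36 mm along its z from the origin.
- plug_grip (a point): Point to grip: on the grip bar's axis, 53 mm along z from the plug's origin, 29 mm above the port's mouth at the start. Best pinched across the 16 mm (y) with the tool along the slanted z.
- port (a point): Centre of the port's mouth in the upper face of the steel valve block (64 x 64 x 55 mm tall, 0.6 kg). z points out along the port's axis, 30 degrees from vertical, leaning to the left as seen from the robot (-x of the base plate); y runs along the track, away from the robot. The port is a pocket 26.4 mm (x) by 38 mm (y), 30 mm deep. The plug is free after about 18 mm of pull.
- lips (a point): Point in the port 6 mm below its mouth, midway between two black sprung rubber lips at y = +15 and -15 mm that pinch the plug's 24 mm faces (0.7 N/mm, yield 4 mm). Straight pull takes about 14 to 20 N; this nearly vanishes while the plug is being rocked about this point and the port's x axis by +-0.1 rad (room for 0.15) at 0.2 rad/s or more against a pull of 2 mm/s.
- block (a joint): How far the valve block has been lifted out of its cradle along the port's axis, m: 0 = seated. It is held only by its weight and some friction, about 7 N, and sinks back when let go.
- green_tray_in (a point): Centre of the inner floor of the fixed green open tray, 140 x 110 x 34 mm outside, walls and floor about 4 mm. An orange tray of the same size stands on the other side; the two swap places. x is the 140 mm side.
- sled_edge (a point): Middle of the leading end face (+y) of the aluminium sled, 27 mm above the table. The sled is a slab 76 mm (x) x 150 mm (y) x 28 mm, top 41 mm above the table. It slides along +y, away from the robot, on the fixed dark base plate (140 x 300 x 12 mm) with about 6 N of friction and stays where it is left. It carries cradle and block, 90 mm long in y, centred 45 mm behind this edge.
- push_face (a point): Middle of the sled's trailing end face (-y end), 150 mm behind the leading edge, 27 mm above the table; flat, 76 mm wide, 28 mm tall. At the start 20 mm of bare base plate (top 12 mm above the table) lies behind it, then table. Axes as the base plate: x across, y along the push.
- line (a point): Middle of the scribed black line, 1.6 mm wide, 108 mm long (x), on a thin white strip on the base plate, 13 mm above the table, showing on either side of the sled. y is across the line, the direction of the push. At the start 45 to 95 mm ahead of the leading edge; the sled passes over it.
- fitting_a: Small brass fitting, 22 mm wide, 28 mm tall, in the orange tray. Origin: underside.
- fitting_b: A second such brass fitting in the orange tray.
- oil: White oil bottle, 48 mm wide, 120 mm tall, bystander.
- jar: Amber jar with steel lid, 60 mm wide, 75 mm tall, bystander.
- driver: Screwdriver lying behind the fixture, bystander.
- mallet: Hammer lying to the right, bystander.
- stub: Brass bar stub, 36 mm wide, 50 mm tall, bystander.
Mind the look-alikes: they are no part of the job. There is more than one size of the plug; the job needs the middle-sized. Leave any pink look-alike of the part that bears green_tray_in alone.

How it is judged:
By the outcome, as a careful person would: the job done as asked, in the order asked, and still so for the second after the job is handed in, with the robot touching nothing.
It also fails if it takes over 72 s, if anything falls off the work surface, if the arm or the gripper's body presses on something with over 40 N, if the wrist force passes 120 N, or if a joint passes its speed limit or range.

## Working session

There is one attempt and no reset: what is moved stays moved. The work goes in short steps, Python scripts to look and compute and a shell command to move; the robot and the scene stay as the last step left them, time stands still between calls to the robot, and variables do not carry over. Pictures are saved under pics/ and viewed, and the job is handed in when it is done.

```bash
ls; mkdir -p pics; python3 - <<'E'
from workcell import manip, read_camera, calibration, workorder
import cv2
print(manip.get_obs(), manip.grasp_offset)
for n in ("scene","top","wrist"):
    c=calibration(n); print(n,c)
    cv2.imwrite(f"pics/{n}0.png",read_camera(n))
E
```

```text
pics
{'time_s': 0.0, 'joint_pos': array([ 1.57461577e+00,  2.55736505e-01,  1.06978897e-01, -4.79140500e-04,
       -1.42391202e+00, -2.84607154e-01]), 'dq': array([-0.00128507,  0.00057143, -0.00185791, -0.00033786, -0.00100292,
        0.0013698 ]), 'joint_torque': array([ 5.87817412e-04, -3.86627162e+01,  2.37942606e+01,  5.36537111e+00,
       -6.13685101e-03, -7.53008408e-06]), 'tcp_pos': array([0.15221286, 0.52798474, 0.23039052]), 'eef_rot': array([-6.01173405e-01,  7.99118016e-01, -6.08886274e-04, -7.50148996e-04]), 'ft_force': array([-0.66705283,  0.14905389, -0.24820125]), 'moment': array([-0.00012948,  0.00311845, -0.01451496]), 'grip_width': 1.0016918616252573} 0.0187
scene {'intrinsics': array([[391.45374533,   0.        , 281.99853968],
       [  0.        , 391.45374533, 206.44611309],
       [  0.        ,   0.        ,   1.        ]]), 'k1': 0.03678752412927075, 'R': array([[ 0.08150222,  0.9966377 , -0.00840696],
       [ 0.69730323, -0.0630463 , -0.71399815],
       [-0.71212751,  0.05233023, -0.70009711]]), 't': array([-0.04872389, -0.29647586,  1.44820969])}
top {'intrinsics': array([[436.89592539,   0.        , 277.06818939],
       [  0.        , 436.89592539, 204.04141707],
       [  0.        ,   0.        ,   1.        ]]), 'k1': -0.08599651779100956, 'R': array([[ 0.01871147, -0.99979418, -0.00784029],
       [-0.9829875 , -0.01696274, -0.18288752],
       [ 0.18271689,  0.011129  , -0.98310258]]), 't': array([0.00319097, 0.58593956, 1.39233709])}
wrist {'intrinsics': array([[322.95334699,   0.        , 277.15321048],
       [  0.        , 322.95334699, 210.91786192],
       [  0.        ,   0.        ,   1.        ]]), 'k1': -0.0463963097901602, 'R': array([[-0.2761724 , -0.96110426,  0.00272061],
       [-0.92513249,  0.26660104,  0.2702846 ],
       [-0.260497  ,  0.07212822, -0.96277663]]), 't': array([ 0.54891805, -0.03431225,  0.37997376])}
```

View pics/scene0.png

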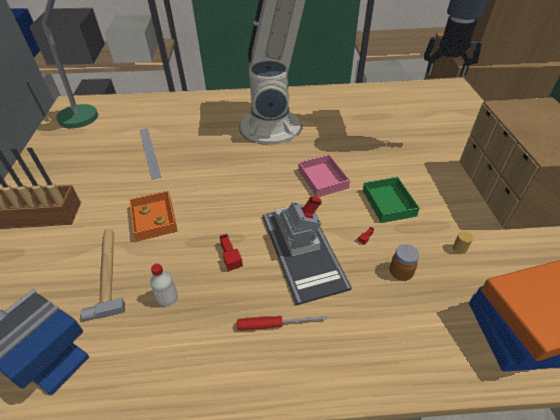

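View pics/top0.png

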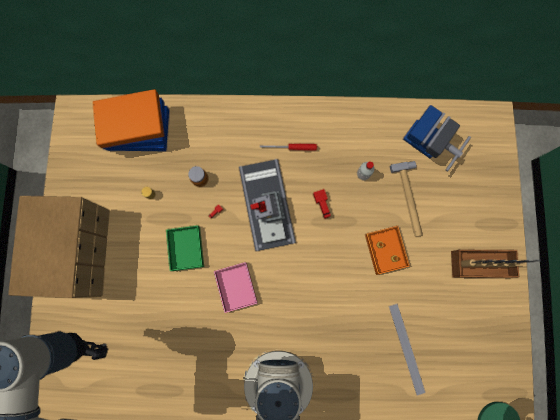

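View pics/wrist0.png

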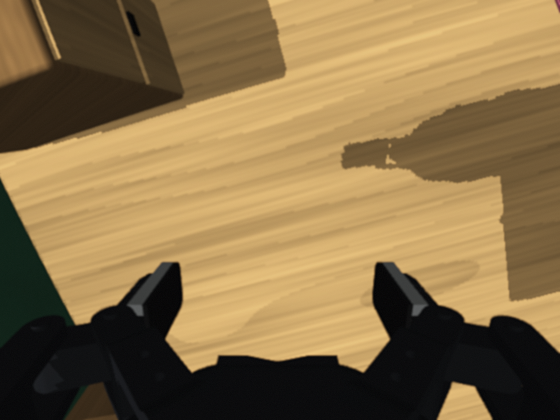

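```bash
cat > h.py <<'E'
from workcell import manip, read_camera, calibration
import numpy as np, cv2
from scipy.spatial.transform import Rotation as Rot
def ray(c,uv):
    K=c["intrinsics"];s=((uv[0]-K[0,2])/K[0,0],(uv[1]-K[1,2])/K[1,1])
    k=np.array(s);r=np.linalg.norm(k);u=r
    for _ in range(20): u=r/(1+c["k1"]*u*u)
    p=k*(u/r if r>0 else 1)
    d=np.array(c["R"]).T@np.array([p[0],p[1],1]);o=-np.array(c["R"]).T@np.array(c["t"])
    return o,d/np.linalg.norm(d)
def onz(c,uv,z):
    o,d=ray(c,uv);return o+d*(z-o[2])/d[2]
def proj(c,X):
    p=np.array(c["R"])@np.array(X)+np.array(c["t"]);s=p[:2]/p[2];s=s*(1+c["k1"]*(s@s))
    K=c["intrinsics"];return np.array([K[0,0]*s[0]+K[0,2],K[1,1]*s[1]+K[1,2]])
def tri(obs):
    A=np.zeros((3,3));b=np.zeros(3);R=[]
    for c,uv in obs:
        o,d=ray(c,uv);P=np.eye(3)-np.outer(d,d);A+=P;b+=P@o;R.append((o,P))
    X=np.linalg.solve(A,b);return X,[float(np.linalg.norm(P@(X-o)))*1000 for o,P in R]
def state():
    o=manip.get_obs();R=Rot.from_quat(o["eef_rot"]).as_matrix();return o,R
E
python3 - <<'E'
import cv2
a=cv2.imread("pics/top0.png")[140:330,150:350];b=cv2.imread("pics/scene0.png")[140:320,200:440]
cv2.imwrite("pics/topc.png",cv2.resize(a,None,fx=3,fy=3,interpolation=cv2.INTER_CUBIC))
cv2.imwrite("pics/scenec.png",cv2.resize(b,None,fx=3,fy=3,interpolation=cv2.INTER_CUBIC))
E
```

```text
(no output)
```

View pics/topc.png

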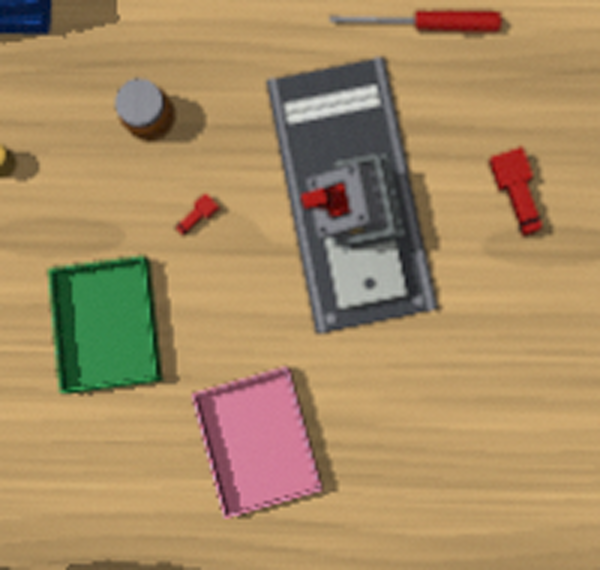

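View pics/scenec.png

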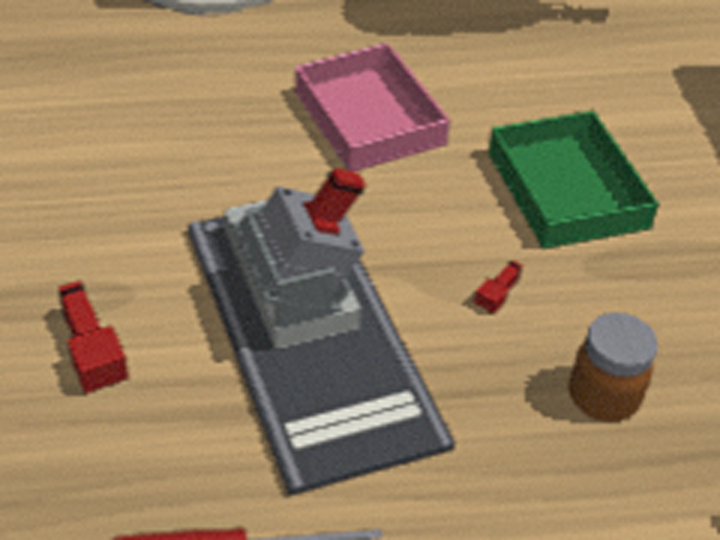

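```bash
python3 - <<'E'
from h import *
np.set_printoptions(precision=4,suppress=True)
T=calibration("top");S=calibration("scene")
t=lambda x,y:(150+x/3,140+y/3); s=lambda x,y:(200+x/3,140+y/3)
P=[onz(T,t(*p),0.012)for p in [(270,80),(383,58),(437,308),(320,332)]]
Q=[onz(S,s(*p),0.012)for p in [(455,445),(292,490),(190,226)]]
print(np.array(P));print(np.array(Q))
d=(P[0]+P[1]-P[2]-P[3])/2;print("len",np.linalg.norm(d),"yaw of track",np.degrees(np.arctan2(d[1],d[0])))
print("line ends top",onz(T,t(285,110),.013),onz(T,t(379,94),.013))
print("line ends sc",onz(S,s(287,436),.013),onz(S,s(419,402),.013))
print("grip end",tri([(T,t(308,200)),(S,s(352,180))]))
print("plug base",tri([(T,t(345,208)),(S,s(318,226))]))
G=[onz(T,t(*p),.034)for p in [(50,268),(147,258),(160,382),(63,392)]];print(np.array(G),np.mean(G,0))
G=[onz(S,s(*p),.034)for p in [(490,133),(595,112),(657,203),(545,228)]];print(np.array(G),np.mean(G,0))
E
```

```text
[[ 0.7233  0.1453  0.012 ]
 [ 0.7518  0.0151  0.012 ]
 [ 0.4629 -0.0506  0.012 ]
 [ 0.4337  0.0795  0.012 ]]
[[ 0.7293  0.1547  0.012 ]
 [ 0.7585  0.0223  0.012 ]
 [ 0.4696 -0.0422  0.012 ]]
len 0.2966080182542658 yaw of track 12.809360754504393
line ends top [0.6876 0.1267 0.013 ] [0.7083 0.0189 0.013 ]
line ends sc [0.7103 0.0236 0.013 ] [0.687 0.134 0.013]
grip end (array([0.5594, 0.0894, 0.1451]), [1.2602592973749864, 1.2602592973749966])
plug base (array([0.5608, 0.058 , 0.0958]), [6.387037369944488, 6.387037369944504])
[[0.497  0.3819 0.034 ]
 [0.5104 0.2733 0.034 ]
 [0.3737 0.2524 0.034 ]
 [0.3603 0.3591 0.034 ]] [0.4354 0.3167 0.034 ]
[[0.3895 0.2589 0.034 ]
 [0.3679 0.3703 0.034 ]
 [0.5    0.3889 0.034 ]
 [0.5224 0.2784 0.034 ]] [0.4449 0.3241 0.034 ]
```

```bash
python3 -m creep 2>&1 | head -20; python3 -m creep --help 2>&1 | head; python3 - <<'E'
from h import *
np.set_printoptions(precision=4,suppress=True)
o,R=state();c=calibration("wrist")
print(o["time_s"],R)
Rc=np.array(c["R"]);pc=-Rc.T@c["t"]
print("cam in tool",R.T@(pc-o["tcp_pos"]),"\n cam axes in tool\n",R.T@Rc.T)
E
```

```text
invalid input
invalid input: not JSON, or not a number
0.15 [[-0.2771 -0.9608 -0.0003]
 [-0.9608  0.2771 -0.0013]
 [ 0.0014 -0.0001 -1.    ]]
cam in tool [-0.0002 -0.0692 -0.1431] 
 cam axes in tool
 [[ 1.      0.0007  0.0013]
 [-0.001   0.9628  0.2703]
 [-0.0011 -0.2703  0.9628]]
```

```bash
python3 -m creep '[{"dx":26,"dy":-40,"dz":-3},{"dx":26,"dy":-40,"dz":-3},{"dx":26,"dy":-40,"dz":-3},{"dx":26,"dy":-40,"dz":-3},{"dx":26,"dy":-40,"dz":-3},{"dx":26,"dy":-40,"dz":-3},{"dx":26,"dy":-40,"dz":-3},{"dx":26,"dy":-40,"dz":-3},{"dx":26,"dy":-40,"dz":-3},{"dx":26,"dy":-40,"dz":-3},{"dx":26,"dy":-40,"dz":-3},{"dx":26,"dy":-40,"dz":-3},{"dx":26,"dy":-40,"dz":-3,"turn":0.14},{"turn":0.14},{"turn":0.14},{"turn":0.14},{"turn":0.14},{"turn":0.14},{"turn":0.14},{"turn":0.09}]' 40
cat > look.py <<'E'
import sys
from h import *
n=sys.argv[1];cam=sys.argv[2] if len(sys.argv)>2 else "wrist"
import pickle
o,R=state();c=calibration(cam);im=read_camera(cam)
cv2.imwrite(f"pics/{n}.png",im);pickle.dump((c,o,R),open(f"pics/{n}.pkl","wb"))
print(o["time_s"],o["tcp_pos"],o["ft_force"],o["grip_width"],np.degrees(np.arctan2(R[1,0],R[0,0])),R[:,2])
E
python3 look.py w1
```

```text
0.15 [0.15226724 0.52813662 0.23062783] [ 0.54818968 -0.00595526  0.64124466] 0.9979480969962398 -106.08927633491865 [-3.20753305e-04 -1.33915432e-03 -9.99999052e-01]schema error: expected keys grip, dx, dy, dz, turn
```

View pics/w1.png

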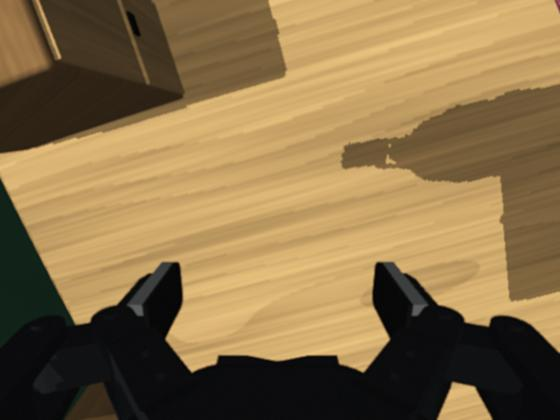

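All keys are required in each row.

```bash
python3 -m creep '[{"grip":1,"dx":26,"dy":-40,"dz":-3,"turn":0},{"grip":1,"dx":26,"dy":-40,"dz":-3,"turn":0},{"grip":1,"dx":26,"dy":-40,"dz":-3,"turn":0},{"grip":1,"dx":26,"dy":-40,"dz":-3,"turn":0},{"grip":1,"dx":26,"dy":-40,"dz":-3,"turn":0},{"grip":1,"dx":26,"dy":-40,"dz":-3,"turn":0},{"grip":1,"dx":26,"dy":-40,"dz":-3,"turn":0},{"grip":1,"dx":26,"dy":-40,"dz":-3,"turn":0},{"grip":1,"dx":26,"dy":-40,"dz":-3,"turn":0},{"grip":1,"dx":26,"dy":-40,"dz":-3,"turn":0},{"grip":1,"dx":26,"dy":-40,"dz":-3,"turn":0},{"grip":1,"dx":26,"dy":-40,"dz":-3,"turn":0},{"grip":1,"dx":26,"dy":-40,"dz":-3,"turn":0.14},{"grip":1,"dx":0,"dy":0,"dz":0,"turn":0.14},{"grip":1,"dx":0,"dy":0,"dz":0,"turn":0.14},{"grip":1,"dx":0,"dy":0,"dz":0,"turn":0.14},{"grip":1,"dx":0,"dy":0,"dz":0,"turn":0.14},{"grip":1,"dx":0,"dy":0,"dz":0,"turn":0.14},{"grip":1,"dx":0,"dy":0,"dz":0,"turn":0.14},{"grip":1,"dx":0,"dy":0,"dz":0,"turn":0.09}]' 40
python3 look.py w1
```

```text
time_s: 2.2
tcp_pos: [0.5582, 0.0596, 0.27]
eef_rot: [-0.107, 0.994, -0.0, -0.0]
ft_force: [-0.1, 0.3, 0.2]
grip_width: 1.0
2.2 [0.55824603 0.05959226 0.26998167] [-0.14504886  0.27115661  0.1569663 ] 0.9996358550716208 -167.69056023938177 [-6.04160296e-04 -1.09128330e-04 -9.99999812e-01]
```

View pics/w1.png

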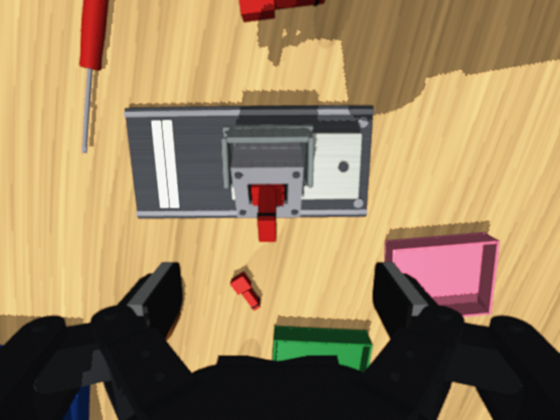

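```bash
python3 -m creep '[{"grip":1,"dx":25,"dy":40,"dz":0,"turn":0},{"grip":1,"dx":25,"dy":40,"dz":0,"turn":0},{"grip":1,"dx":0,"dy":0,"dz":0,"turn":0},{"grip":1,"dx":0,"dy":0,"dz":0,"turn":0}]'
python3 look.py w2
python3 - <<'E'
import cv2
for n,(r,c) in (("w1",(90,120)),("w2",(30,80))):
    a=cv2.imread(f"pics/{n}.png")[r:r+180,c:c+260];cv2.imwrite(f"pics/{n}c.png",cv2.resize(a,None,fx=3,fy=3,interpolation=cv2.INTER_CUBIC))
E
```

```text
time_s: 2.65
tcp_pos: [0.4916, 0.1274, 0.2706]
eef_rot: [-0.112, 0.994, 0.0, 0.0]
ft_force: [-0.0, -0.4, -0.5]
grip_width: 0.999
2.65 [0.49160895 0.1274114  0.27063274] [-0.02141022 -0.41941015 -0.45166152] 0.9989413554794979 -167.18685623609676 [ 5.57793300e-04  2.18507030e-04 -9.99999821e-01]
```

View pics/w1c.png

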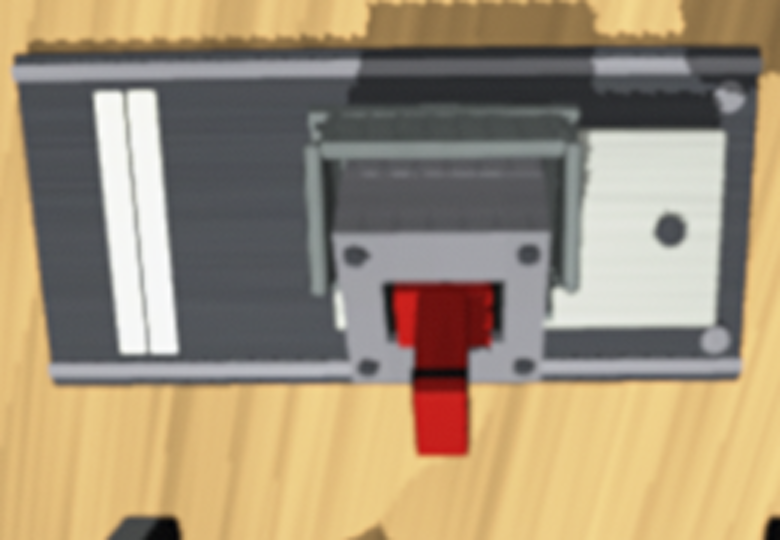

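View pics/w2c.png

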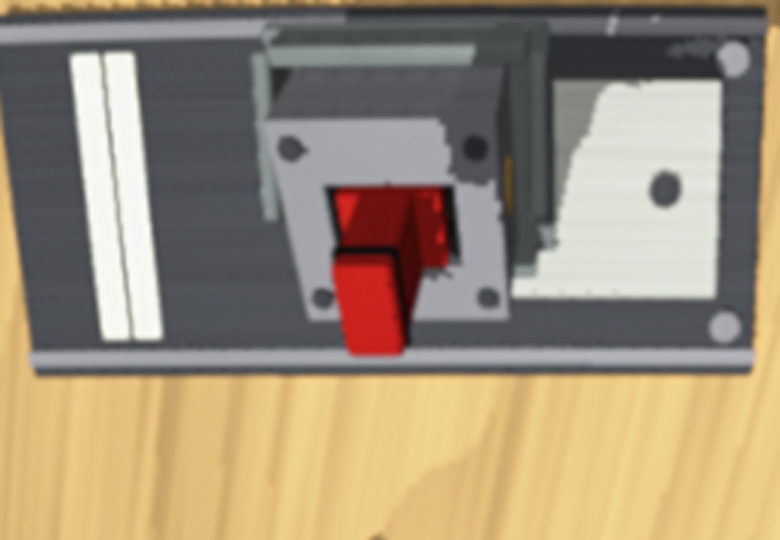

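```bash
python3 - <<'E'
from h import *
import pickle
np.set_printoptions(precision=4,suppress=True)
c1,o1,_=pickle.load(open("pics/w1.pkl","rb"));c2,o2,_=pickle.load(open("pics/w2.pkl","rb"))
a=lambda x,y:(120+(x+.5)/3-.5,90+(y+.5)/3-.5);b=lambda x,y:(80+(x+.5)/3-.5,30+(y+.5)/3-.5)
def m(l):
    X=[]
    for p,q in l:
        x,r=tri([(c1,a(*p)),(c2,b(*q))]);print(x,r[0]);X.append(x)
    return np.array(X)
print("end");E=m([((413,377),(334,256)),((468,377),(396,256)),((468,455),(404,355)),((417,455),(349,355))])
print("screws");Sc=m([((355,256),(291,148)),((528,254),(475,148)),((368,368),(322,298)),((524,367),(488,298))])
print("plate");P=m([((50,382),(35,374)),((740,378),(752,374))])
print("line");L=m([((124,90),(102,53)),((149,354),(132,340))])
print("platebolts");m([((730,98),(733,58)),((714,340),(724,327)),((670,229),(665,189))])
ex=E.mean(0);sc=Sc.mean(0)
n=np.cross(Sc[0]-Sc[1],Sc[2]-Sc[0]);n/=np.linalg.norm(n);print("face n",n,"end",ex,"screwmean",sc)
d=ex-sc;print("axis",d/np.linalg.norm(d),np.linalg.norm(d))
ey=Sc[0]-Sc[1]+Sc[2]-Sc[3];print("ey",ey/np.linalg.norm(ey),np.degrees(np.arctan2(ey[1],ey[0])))
d=P[0]-P[1];print("plate yaw",np.degrees(np.arctan2(d[1],d[0])),np.linalg.norm(d))
E
```

```text
end
[0.5734 0.0708 0.1545] 0.27027980460064405
[0.5581 0.0676 0.1535] 0.06610833947653867
[0.5527 0.0929 0.1468] 0.015874860517554098
[0.5674 0.0961 0.1468] 0.07198541216032872
screws
[0.5975 0.0459 0.1261] 0.1021858135163313
[0.5471 0.0346 0.1248] 0.05546097609374019
[0.5884 0.0864 0.1027] 0.06551555614738162
[0.5377 0.0751 0.1022] 0.04430444881691903
plate
[0.7296 0.1521 0.0053] 0.31020571028089955
[0.4337 0.0848 0.0085] 0.4435728647659387
line
[0.7107 0.0208 0.0117] 0.12218421598640643
[0.6858 0.1273 0.0139] 0.07319950628972023
platebolts
[ 0.4737 -0.0278  0.0194] 0.01094582992342085
[0.4512 0.0692 0.0149] 0.1006252198533265
[0.4883 0.0255 0.0413] 0.10687016531784448
face n [-0.1297  0.4736  0.8712] end [0.5629 0.0818 0.1504] screwmean [0.5677 0.0605 0.114 ]
axis [-0.1124  0.5025  0.8572] 0.04250842695774897
ey [0.9756 0.2187 0.0179] 12.632702918923277
plate yaw 12.810340388617329 0.30354255184235296
```

```bash
python3 -m creep '[{"grip":1,"dx":-30,"dy":-34,"dz":0,"turn":0},{"grip":1,"dx":-29.5,"dy":-34,"dz":0,"turn":0},{"grip":0.2,"dx":0,"dy":0,"dz":40,"turn":0},{"grip":0,"dx":0,"dy":0,"dz":40,"turn":0},{"grip":-0.1,"dx":0,"dy":0,"dz":40,"turn":0},{"grip":-0.1,"dx":0,"dy":0,"dz":20,"turn":0},{"grip":-0.1,"dx":0,"dy":0,"dz":0,"turn":0},{"grip":-0.1,"dx":0,"dy":0,"dz":0,"turn":0}]'
python3 look.py w3; python3 look.py s3 scene
```

```text
time_s: 3.5
tcp_pos: [0.5659, 0.0725, 0.1308]
eef_rot: [-0.11, 0.994, -0.0, 0.0]
ft_force: [0.1, -0.8, -0.1]
grip_width: 0.449
3.5 [0.56589438 0.07251397 0.1308317 ] [ 0.05972138 -0.84083397 -0.12816885] 0.44944850776360656 -167.4225141487837 [ 4.57099515e-04 -7.67521658e-04 -9.99999601e-01]
3.55 [0.56637467 0.0729345  0.13176508] [ 1.18463848 -0.07928831  0.04248436] 0.44779433031283256 -167.4099287107268 [ 2.39907193e-03  3.91699514e-05 -9.99997121e-01]
```

View pics/w3.png

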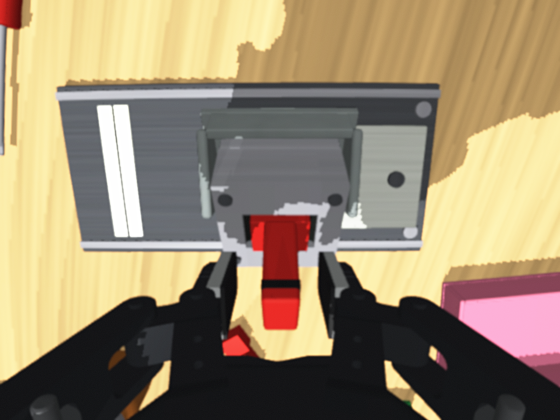

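View pics/s3.png

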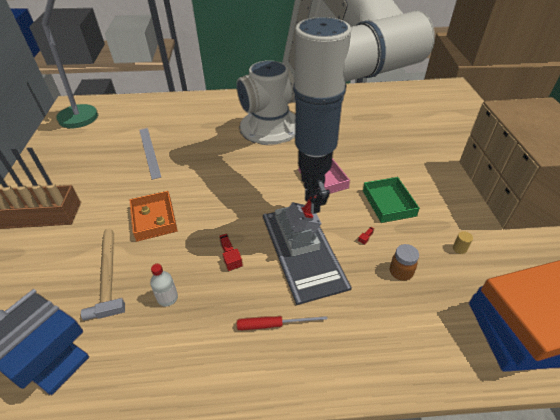

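```bash
python3 -m creep '[{"grip":-0.1,"dx":0,"dy":0,"dz":10,"turn":0},{"grip":-0.1,"dx":0,"dy":0,"dz":0,"turn":0},{"grip":-1,"dx":0,"dy":0,"dz":0,"turn":0},{"grip":-1,"dx":0,"dy":0,"dz":0,"turn":0},{"grip":-1,"dx":0,"dy":0,"dz":0,"turn":0},{"grip":-1,"dx":0,"dy":0,"dz":0,"turn":0},{"grip":-1,"dx":0,"dy":0,"dz":0,"turn":0},{"grip":-1,"dx":0,"dy":0,"dz":0,"turn":0}]' 60
python3 look.py w4
```

```text
time_s: 4.4
tcp_pos: [0.5652, 0.0735, 0.1206]
eef_rot: [-0.11, 0.994, 0.0, 0.0]
ft_force: [-1.0, 0.1, 3.7]
grip_width: 0.181
4.4 [0.56520333 0.07345275 0.12064306] [-0.96807047  0.06143275  3.73610275] 0.18061624273829663 -167.38520281790477 [ 6.46235243e-04  1.15105568e-04 -9.99999785e-01]
```

View pics/w4.png

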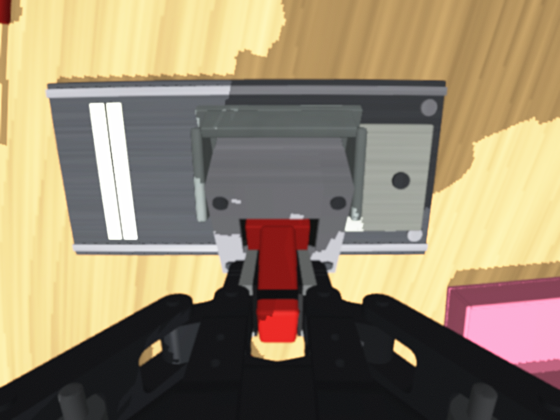

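```bash
python3 -m creep '[{"grip":-1,"dx":-0.6,"dy":0,"dz":0,"turn":0.035},{"grip":-1,"dx":-0.6,"dy":0,"dz":0,"turn":0.035},{"grip":-1,"dx":0.6,"dy":0.08,"dz":-0.13,"turn":-0.035},{"grip":-1,"dx":0.6,"dy":0.08,"dz":-0.13,"turn":-0.035},{"grip":-1,"dx":0.6,"dy":0.08,"dz":-0.13,"turn":-0.035},{"grip":-1,"dx":0.6,"dy":0.08,"dz":-0.13,"turn":-0.035},{"grip":-1,"dx":-0.6,"dy":0.08,"dz":-0.13,"turn":0.035},{"grip":-1,"dx":-0.6,"dy":0.08,"dz":-0.13,"turn":0.035}]'
python3 -m creep '[{"grip":-1,"dx":-0.6,"dy":0.08,"dz":-0.13,"turn":0.035},{"grip":-1,"dx":-0.6,"dy":0.08,"dz":-0.13,"turn":0.035},{"grip":-1,"dx":0.6,"dy":0.08,"dz":-0.13,"turn":-0.035},{"grip":-1,"dx":0.6,"dy":0.08,"dz":-0.13,"turn":-0.035}]'
python3 look.py w5
```

```text
time_s: 5.25
tcp_pos: [0.5645, 0.074, 0.1204]
eef_rot: [-0.109, 0.994, 0.0, -0.001]
ft_force: [-0.4, -1.0, -1.2]
grip_width: 0.178
time_s: 5.65
tcp_pos: [0.5643, 0.0743, 0.1206]
eef_rot: [-0.11, 0.994, 0.0, -0.001]
ft_force: [0.2, 0.6, -2.4]
grip_width: 0.174
5.65 [0.56428142 0.07430063 0.12059516] [ 0.19372344  0.63494025 -2.35158054] 0.17397605760730905 -167.35931589901037 [-1.68895622e-03  1.16800757e-04 -9.99998567e-01]
```

View pics/w5.png

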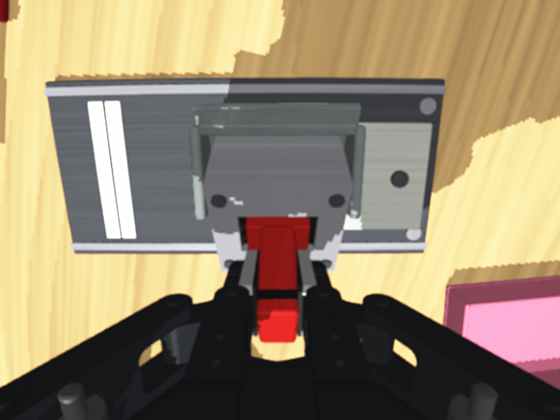

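```bash
python3 -m creep '[{"grip":-1,"dx":0.6,"dy":0.08,"dz":-0.13,"turn":-0.035},{"grip":-1,"dx":0.6,"dy":0.08,"dz":-0.13,"turn":-0.035},{"grip":-1,"dx":-0.6,"dy":0.08,"dz":-0.13,"turn":0.035},{"grip":-1,"dx":-0.6,"dy":0.08,"dz":-0.13,"turn":0.035},{"grip":-1,"dx":-0.6,"dy":0.08,"dz":-0.13,"turn":0.035},{"grip":-1,"dx":-0.6,"dy":0.08,"dz":-0.13,"turn":0.035},{"grip":-1,"dx":0.6,"dy":0.08,"dz":-0.13,"turn":-0.035},{"grip":-1,"dx":0.6,"dy":0.08,"dz":-0.13,"turn":-0.035}]'
python3 -m creep '[{"grip":-1,"dx":0.6,"dy":0.08,"dz":-0.13,"turn":-0.035},{"grip":-1,"dx":0.6,"dy":0.08,"dz":-0.13,"turn":-0.035},{"grip":-1,"dx":-0.6,"dy":0.08,"dz":-0.13,"turn":0.035},{"grip":-1,"dx":-0.6,"dy":0.08,"dz":-0.13,"turn":0.035},{"grip":-1,"dx":-0.6,"dy":0.08,"dz":-0.13,"turn":0.035},{"grip":-1,"dx":-0.6,"dy":0.08,"dz":-0.13,"turn":0.035},{"grip":-1,"dx":0.6,"dy":0.08,"dz":-0.13,"turn":-0.035},{"grip":-1,"dx":0.6,"dy":0.08,"dz":-0.13,"turn":-0.035}]'
python3 look.py w6; python3 look.py s6 scene
python3 - <<'E'
import cv2,numpy as np
a=cv2.imread("pics/w4.png")[180:360,180:380];b=cv2.imread("pics/w6.png")[180:360,180:380]
cv2.imwrite("pics/cmp.png",cv2.resize(np.hstack([a,b]),None,fx=2,fy=2))
E
```

```text
time_s: 6.5
tcp_pos: [0.564, 0.0748, 0.1214]
eef_rot: [-0.11, 0.994, 0.0, -0.001]
ft_force: [-0.1, -0.2, -4.2]
grip_width: 0.179
time_s: 7.3
tcp_pos: [0.5637, 0.0752, 0.1221]
eef_rot: [-0.11, 0.994, -0.0, -0.001]
ft_force: [0.7, -1.3, -6.0]
grip_width: 0.174
7.3 [0.56369782 0.07517704 0.12207607] [ 0.68135468 -1.33076835 -5.9596203 ] 0.17418680903109174 -167.4091471221139 [-2.73554686e-03 -7.68114749e-04 -9.99995963e-01]
7.35 [0.56359122 0.07530219 0.12206755] [ 1.47967668 -1.45089701 -6.40462606] 0.17962383158379144 -167.30663848793276 [-2.79601120e-03 -5.33956629e-04 -9.99995949e-01]
```

View pics/cmp.png

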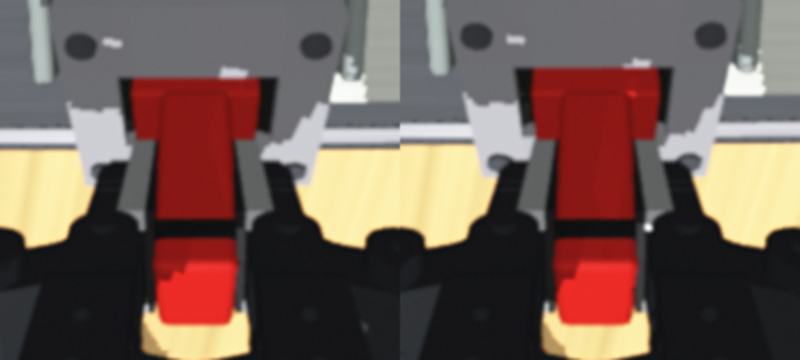

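```bash
cat > blk.py <<'E'
# displacement along port axis of block screws & plug band versus w4, by matching patches in camera w_n
import sys,pickle
from h import *
np.set_printoptions(precision=3,suppress=True)
zp=np.array([-.111,.4875,.866])
A="w4";B=sys.argv[1]
c1=pickle.load(open(f"pics/{A}.pkl","rb"))[0];c2=pickle.load(open(f"pics/{B}.pkl","rb"))[0]
ia=cv2.imread(f"pics/{A}.png",0);ib=cv2.imread(f"pics/{B}.png",0)
def match(p,h=9,s=25):
    p=np.array(p);x,y=p.astype(int)
    t=ia[y-h:y+h+1,x-h:x+h+1];w=ib[y-h-s:y+h+s+1,x-h-s:x+h+s+1]
    r=cv2.matchTemplate(w,t,cv2.TM_CCOEFF_NORMED);_,v,_,l=cv2.minMaxLoc(r)
    lx,ly=l;d=[0,0]
    if 0<lx<2*s and 0<ly<2*s:
        for i,(a,b,c) in enumerate(((r[ly,lx-1],r[ly,lx],r[ly,lx+1]),(r[ly-1,lx],r[ly,lx],r[ly+1,lx]))): d[i]=(a-c)/(2*(a-2*b+c))
    return p-p.astype(int)+np.array([x-s+lx+d[0],y-s+ly+d[1]]),v
def rep(name,uv,z=None,X=None,h=9):
    uv2,v=match(uv,h)
    X=onz(c1,uv,z)
    q0=proj(c2,X);J=(proj(c2,X+zp*.001)-q0)
    e=uv2-q0;print(name,"match",round(float(v),2),"resid px",e,"along axis mm",round(float(e@J/(J@J)),2))
rep("plate bolt",(428,106),.015)
rep("plate bolt2",(414,235),.015)
rep("sled hole",(401,180),.041)
rep("screwL",(220.5,203),.126)
rep("screwR",(338,203),.126)
rep("shoulderL",(249,227),.117,h=6)
rep("band",(278,294),.15,h=8)
rep("cradle L",(197,130),.09)
E
python3 blk.py w5; echo; python3 blk.py w6
```

```text
plate bolt match 0.99 resid px [-0.009 -0.025] along axis mm -0.03
plate bolt2 match 0.99 resid px [-0.01   0.082] along axis mm 0.07
sled hole match 0.98 resid px [ 0.072 -0.058] along axis mm -0.03
screwL match 0.98 resid px [ 0.008 -0.031] along axis mm -0.02
screwR match 0.99 resid px [-0.068  0.014] along axis mm 0.0
shoulderL match 0.99 resid px [1.771 1.913] along axis mm 1.12
band match 1.0 resid px [-0.72  2.33] along axis mm 1.03
cradle L match 0.96 resid px [0.327 0.507] along axis mm 0.35

plate bolt match 0.99 resid px [-0.031 -0.05 ] along axis mm -0.08
plate bolt2 match 0.99 resid px [-0.059  0.049] along axis mm 0.03
sled hole match 0.97 resid px [ 0.029 -0.051] along axis mm -0.04
screwL match 1.0 resid px [-0.023  0.041] along axis mm 0.03
screwR match 0.99 resid px [-0.028  0.062] along axis mm 0.04
shoulderL match 0.98 resid px [2.472 4.695] along axis mm 2.89
band match 1.0 resid px [-2.408  6.435] along axis mm 2.9
cradle L match 0.88 resid px [0.44  1.296] along axis mm 1.03
```

```bash
python3 -m creep '[{"grip":-1,"dx":0.7,"dy":0.06,"dz":-0.1,"turn":-0.04},{"grip":-1,"dx":0.7,"dy":0.06,"dz":-0.1,"turn":-0.04},{"grip":-1,"dx":-0.7,"dy":0.06,"dz":-0.1,"turn":0.04},{"grip":-1,"dx":-0.7,"dy":0.06,"dz":-0.1,"turn":0.04},{"grip":-1,"dx":-0.7,"dy":0.06,"dz":-0.1,"turn":0.04},{"grip":-1,"dx":-0.7,"dy":0.06,"dz":-0.1,"turn":0.04},{"grip":-1,"dx":0.7,"dy":0.06,"dz":-0.1,"turn":-0.04},{"grip":-1,"dx":0.7,"dy":0.06,"dz":-0.1,"turn":-0.04}]'
python3 -m creep '[{"grip":-1,"dx":0.7,"dy":0.06,"dz":-0.1,"turn":-0.04},{"grip":-1,"dx":0.7,"dy":0.06,"dz":-0.1,"turn":-0.04},{"grip":-1,"dx":-0.7,"dy":0.06,"dz":-0.1,"turn":0.04},{"grip":-1,"dx":-0.7,"dy":0.06,"dz":-0.1,"turn":0.04},{"grip":-1,"dx":-0.7,"dy":0.06,"dz":-0.1,"turn":0.04},{"grip":-1,"dx":-0.7,"dy":0.06,"dz":-0.1,"turn":0.04},{"grip":-1,"dx":0.7,"dy":0.06,"dz":-0.1,"turn":-0.04},{"grip":-1,"dx":0.7,"dy":0.06,"dz":-0.1,"turn":-0.04}]'
python3 look.py w7; python3 blk.py w7
```

```text
time_s: 8.2
tcp_pos: [0.5639, 0.0761, 0.1236]
eef_rot: [-0.11, 0.994, -0.0, -0.001]
ft_force: [0.7, -0.7, -4.4]
grip_width: 0.181
time_s: 9.0
tcp_pos: [0.5638, 0.0767, 0.1245]
eef_rot: [-0.11, 0.994, -0.0, -0.001]
ft_force: [0.5, -0.1, -4.2]
grip_width: 0.176
9.0 [0.56380085 0.07665513 0.12448483] [ 0.45295745 -0.11373982 -4.23113869] 0.17634440537625157 -167.42097319188514 [-1.47144850e-03 -2.33507307e-04 -9.99998890e-01]
plate bolt match 0.99 resid px [ 0.003 -0.082] along axis mm -0.09
plate bolt2 match 0.97 resid px [ 0.001 -0.117] along axis mm -0.11
sled hole match 0.99 resid px [ 0.026 -0.085] along axis mm -0.07
screwL match 0.98 resid px [0.063 0.086] along axis mm 0.05
screwR match 0.98 resid px [0.028 0.074] along axis mm 0.05
shoulderL match 0.98 resid px [1.251 9.363] along axis mm 6.11
band match 1.0 resid px [-3.178 12.512] along axis mm 5.81
cradle L match 0.89 resid px [0.43  0.623] along axis mm 0.44
```

```bash
for i in 1 2; do python3 -m creep '[{"grip":-1,"dx":0.8,"dy":0.07,"dz":-0.12,"turn":-0.04},{"grip":-1,"dx":0.8,"dy":0.07,"dz":-0.12,"turn":-0.04},{"grip":-1,"dx":-0.8,"dy":0.07,"dz":-0.12,"turn":0.04},{"grip":-1,"dx":-0.8,"dy":0.07,"dz":-0.12,"turn":0.04},{"grip":-1,"dx":-0.8,"dy":0.07,"dz":-0.12,"turn":0.04},{"grip":-1,"dx":-0.8,"dy":0.07,"dz":-0.12,"turn":0.04},{"grip":-1,"dx":0.8,"dy":0.07,"dz":-0.12,"turn":-0.04},{"grip":-1,"dx":0.8,"dy":0.07,"dz":-0.12,"turn":-0.04},{"grip":-1,"dx":0.8,"dy":0.07,"dz":-0.12,"turn":-0.04},{"grip":-1,"dx":0.8,"dy":0.07,"dz":-0.12,"turn":-0.04},{"grip":-1,"dx":-0.8,"dy":0.07,"dz":-0.12,"turn":0.04},{"grip":-1,"dx":-0.8,"dy":0.07,"dz":-0.12,"turn":0.04},{"grip":-1,"dx":-0.8,"dy":0.07,"dz":-0.12,"turn":0.04},{"grip":-1,"dx":-0.8,"dy":0.07,"dz":-0.12,"turn":0.04},{"grip":-1,"dx":0.8,"dy":0.07,"dz":-0.12,"turn":-0.04},{"grip":-1,"dx":0.8,"dy":0.07,"dz":-0.12,"turn":-0.04}]'; done
python3 look.py w8; python3 blk.py w8
```

```text
time_s: 10.65
tcp_pos: [0.5634, 0.0776, 0.1263]
eef_rot: [-0.109, 0.994, -0.0, -0.001]
ft_force: [0.4, -2.7, -4.5]
grip_width: 0.176
time_s: 12.25
tcp_pos: [0.5634, 0.079, 0.1285]
eef_rot: [-0.109, 0.994, -0.0, -0.001]
ft_force: [0.5, -3.0, -4.4]
grip_width: 0.182
12.25 [0.56339654 0.07900486 0.12852338] [ 0.46724972 -2.97583227 -4.37738663] 0.18188222919798913 -167.4404975312126 [-1.07345776e-03 -9.10189943e-04 -9.99999010e-01]
plate bolt match 0.98 resid px [-0.005 -0.01 ] along axis mm -0.02
plate bolt2 match 0.99 resid px [ 0.011 -0.136] along axis mm -0.13
sled hole match 0.99 resid px [ 0.056 -0.141] along axis mm -0.11
screwL match 0.99 resid px [-0.017  0.3  ] along axis mm 0.2
screwR match 0.99 resid px [-0.024  0.334] along axis mm 0.22
shoulderL match 0.94 resid px [1.356 0.068] along axis mm -0.03
band match 1.0 resid px [ 0.005 22.418] along axis mm 10.94
cradle L match 0.85 resid px [1.079 1.612] along axis mm 1.19
```

View pics/w8.png

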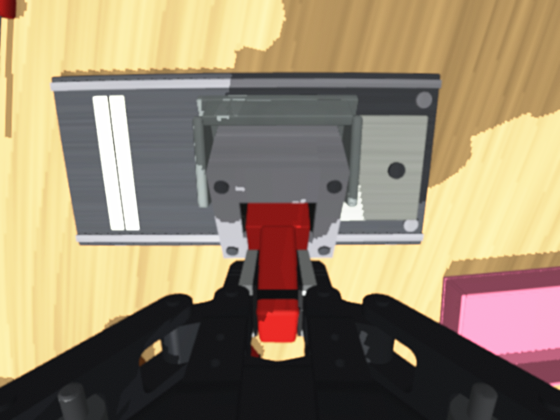

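```bash
for i in 1 2 3; do python3 -m creep '[{"grip":-1,"dx":0.9,"dy":0.05,"dz":-0.12,"turn":-0.04},{"grip":-1,"dx":0.9,"dy":0.05,"dz":-0.12,"turn":-0.04},{"grip":-1,"dx":-0.9,"dy":0.05,"dz":-0.12,"turn":0.04},{"grip":-1,"dx":-0.9,"dy":0.05,"dz":-0.12,"turn":0.04},{"grip":-1,"dx":-0.9,"dy":0.05,"dz":-0.12,"turn":0.04},{"grip":-1,"dx":-0.9,"dy":0.05,"dz":-0.12,"turn":0.04},{"grip":-1,"dx":0.9,"dy":0.05,"dz":-0.12,"turn":-0.04},{"grip":-1,"dx":0.9,"dy":0.05,"dz":-0.12,"turn":-0.04},{"grip":-1,"dx":0.9,"dy":0.05,"dz":-0.12,"turn":-0.04},{"grip":-1,"dx":0.9,"dy":0.05,"dz":-0.12,"turn":-0.04},{"grip":-1,"dx":-0.9,"dy":0.05,"dz":-0.12,"turn":0.04},{"grip":-1,"dx":-0.9,"dy":0.05,"dz":-0.12,"turn":0.04},{"grip":-1,"dx":-0.9,"dy":0.05,"dz":-0.12,"turn":0.04},{"grip":-1,"dx":-0.9,"dy":0.05,"dz":-0.12,"turn":0.04},{"grip":-1,"dx":0.9,"dy":0.05,"dz":-0.12,"turn":-0.04},{"grip":-1,"dx":0.9,"dy":0.05,"dz":-0.12,"turn":-0.04}]'; done
python3 look.py w9; python3 blk.py w9
```

```text
time_s: 13.9
tcp_pos: [0.563, 0.0799, 0.1302]
eef_rot: [-0.109, 0.994, -0.0, -0.001]
ft_force: [1.0, -2.4, -5.9]
grip_width: 0.184
time_s: 15.5
tcp_pos: [0.5627, 0.081, 0.1322]
eef_rot: [-0.109, 0.994, -0.0, -0.001]
ft_force: [0.8, -1.5, -4.5]
grip_width: 0.178
time_s: 17.1
tcp_pos: [0.5626, 0.0822, 0.1342]
eef_rot: [-0.109, 0.994, -0.0, -0.001]
ft_force: [1.1, -3.5, -5.8]
grip_width: 0.179
17.1 [0.56259926 0.08221497 0.13418751] [ 1.07663093 -3.52983662 -5.76295283] 0.17945900702188478 -167.46186322893604 [-1.33061813e-03 -9.21189505e-04 -9.99998690e-01]
plate bolt match 0.97 resid px [-0.071  0.005] along axis mm -0.05
plate bolt2 match 0.96 resid px [ 0.024 -0.194] along axis mm -0.19
sled hole match 0.98 resid px [ 0.014 -0.183] along axis mm -0.18
screwL match 0.98 resid px [-0.547  0.564] along axis mm 0.47
screwR match 0.98 resid px [0.659 0.747] along axis mm 0.62
shoulderL match 0.94 resid px [0.856 6.56 ] along axis mm 4.73
band match 1.0 resid px [-1.926 35.292] along axis mm 18.38
cradle L match 0.78 resid px [1.025 1.127] along axis mm 0.79
```

View pics/w9.png

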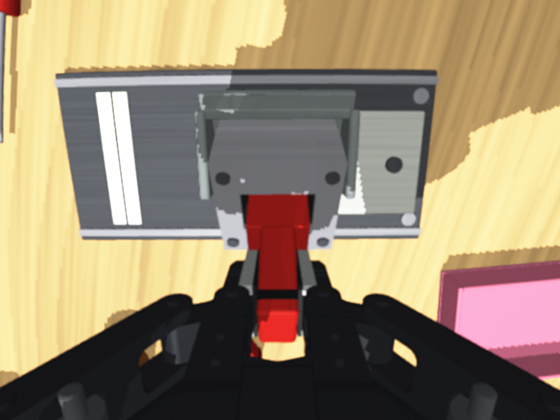

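```bash
cat > scr.py <<'E'
import sys,pickle
from h import *
for n in sys.argv[1:]:
    c,o,R=pickle.load(open(f"pics/{n}.pkl","rb"));g=cv2.imread(f"pics/{n}.png",0).astype(float)
    P=[]
    for X in ([.5975,.0459,.1261],[.5471,.0346,.1248]):
        u=proj(c,X)
        x,y=np.round(u).astype(int);w=g[y-9:y+10,x-9:x+10];bg=np.median(w)
        m=np.clip(bg-20-w,0,None);mb=(m>0).astype(np.uint8)
        k,l,s,ce=cv2.connectedComponentsWithStats(mb);i=1+np.argmax(s[1:,4]);m=m*(l==i)
        yy,xx=np.mgrid[-9:10,-9:10];P.append([x+(m*xx).sum()/m.sum(),y+(m*yy).sum()/m.sum()]);P[-1]+= [s[i,4]]
    # depth from known separation 51.6mm: z plane
    f=lambda z:np.linalg.norm(onz(c,P[0][:2],z)-onz(c,P[1][:2],z))
    from scipy.optimize import brentq
    z=brentq(lambda z:f(z)-.0516,.05,.2)
    M=(onz(c,P[0][:2],z)+onz(c,P[1][:2],z))/2
    print(n,np.round(P,1).tolist(),"z by size",round(z,4),"at z=.1255:",np.round((onz(c,P[0][:2],.1255)+onz(c,P[1][:2],.1255))/2,4))
E
python3 scr.py w4 w5 w6 w7 w8 w9
```

```text
w4 [[220.2, 202.9, 143.0], [337.8, 202.6, 140.0]] z by size 0.1265 at z=.1255: [0.5723 0.0405 0.1255]
w5 [[218.6, 200.6, 141.0], [336.4, 200.3, 143.0]] z by size 0.1264 at z=.1255: [0.5723 0.0405 0.1255]
w6 [[218.0, 197.7, 144.0], [335.0, 197.3, 146.0]] z by size 0.1266 at z=.1255: [0.5723 0.0405 0.1255]
w7 [[219.8, 193.4, 141.0], [335.1, 193.1, 146.0]] z by size 0.1266 at z=.1255: [0.5723 0.0405 0.1255]
w8 [[221.1, 186.7, 143.0], [334.0, 186.3, 144.0]] z by size 0.1267 at z=.1255: [0.5723 0.0406 0.1255]
w9 [[222.5, 178.1, 142.0], [332.3, 177.7, 142.0]] z by size 0.1272 at z=.1255: [0.5723 0.0408 0.1255]
```

```bash
for i in 1 2; do python3 -m creep '[{"grip":-1,"dx":1,"dy":0,"dz":0,"turn":-0.04},{"grip":-1,"dx":1,"dy":0,"dz":0,"turn":-0.04},{"grip":-1,"dx":-1,"dy":0.03,"dz":-0.1,"turn":0.04},{"grip":-1,"dx":-1,"dy":0.03,"dz":-0.1,"turn":0.04},{"grip":-1,"dx":-1,"dy":0.03,"dz":-0.1,"turn":0.04},{"grip":-1,"dx":-1,"dy":0.03,"dz":-0.1,"turn":0.04},{"grip":-1,"dx":1,"dy":0.03,"dz":-0.1,"turn":-0.04},{"grip":-1,"dx":1,"dy":0.03,"dz":-0.1,"turn":-0.04},{"grip":-1,"dx":1,"dy":0.03,"dz":-0.1,"turn":-0.04},{"grip":-1,"dx":1,"dy":0.03,"dz":-0.1,"turn":-0.04},{"grip":-1,"dx":-1,"dy":0.03,"dz":-0.1,"turn":0.04},{"grip":-1,"dx":-1,"dy":0.03,"dz":-0.1,"turn":0.04},{"grip":-1,"dx":-1,"dy":0.03,"dz":-0.1,"turn":0.04},{"grip":-1,"dx":-1,"dy":0.03,"dz":-0.1,"turn":0.04},{"grip":-1,"dx":1,"dy":0.03,"dz":-0.1,"turn":-0.04},{"grip":-1,"dx":1,"dy":0.03,"dz":-0.1,"turn":-0.04}]'; python3 look.py wa$i; done;  python3 scr.py wa1 wa2
```

```text
time_s: 18.75
tcp_pos: [0.5625, 0.0831, 0.1358]
eef_rot: [-0.109, 0.994, -0.0, -0.0]
ft_force: [1.4, -1.2, -4.1]
grip_width: 0.181
18.75 [0.56252248 0.08314497 0.1357884 ] [ 1.41524347 -1.22757751 -4.09362832] 0.1813251937460073 -167.48012410428032 [-9.27528096e-04 -5.07132418e-04 -9.99999441e-01]
time_s: 20.4
tcp_pos: [0.5633, 0.0846, 0.1386]
eef_rot: [-0.109, 0.994, 0.0, 0.001]
ft_force: [-0.1, -0.3, 0.2]
grip_width: 0.182
20.4 [0.56332743 0.08462819 0.13864465] [-0.13812381 -0.33194049  0.20977052] 0.18152291812941615 -167.4483573072008 [ 2.09153406e-03  7.37128704e-04 -9.99997541e-01]
wa1 [[223.3, 175.5, 141.0], [332.0, 175.1, 142.0]] z by size 0.1272 at z=.1255: [0.5723 0.0408 0.1255]
wa2 [[223.7, 171.3, 144.0], [330.6, 170.9, 140.0]] z by size 0.1267 at z=.1255: [0.5737 0.0408 0.1255]
```

```bash
python3 -m creep '[{"grip":-1,"dx":0,"dy":1,"dz":-1.7,"turn":0},{"grip":-1,"dx":0,"dy":1,"dz":-1.7,"turn":0},{"grip":-1,"dx":0,"dy":1.5,"dz":-2.6,"turn":0},{"grip":-1,"dx":0,"dy":1.5,"dz":-2.6,"turn":0},{"grip":-1,"dx":0,"dy":2,"dz":-3.5,"turn":0},{"grip":-1,"dx":0,"dy":2,"dz":-3.5,"turn":0},{"grip":-1,"dx":0,"dy":5,"dz":-8.7,"turn":0},{"grip":-1,"dx":0,"dy":5,"dz":-8.7,"turn":0},{"grip":-1,"dx":0,"dy":0,"dz":0,"turn":0},{"grip":-1,"dx":0,"dy":0,"dz":0,"turn":0}]'; python3 look.py wb;  python3 scr.py wb
```

```text
time_s: 21.45
tcp_pos: [0.5585, 0.103, 0.171]
eef_rot: [-0.11, 0.994, 0.0, 0.0]
ft_force: [-0.4, 0.5, -0.9]
grip_width: 0.179
21.45 [0.55854638 0.1030274  0.17102158] [-0.41876389  0.54882992 -0.92869533] 0.17902911169022112 -167.37544141614015 [ 6.46094195e-04  4.91248095e-04 -9.99999671e-01]
wb [[230.3, 129.2, 124.0], [321.9, 129.0, 108.0]] z by size 0.1272 at z=.1255: [0.5738 0.0407 0.1255]
```

View pics/wb.png

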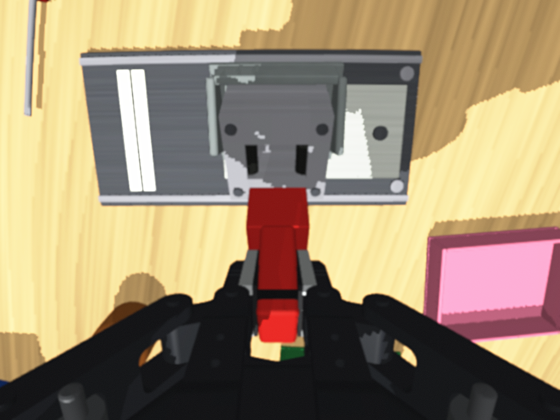

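```bash
python3 -m creep '[{"grip":-1,"dx":0,"dy":5,"dz":-20,"turn":0},{"grip":-1,"dx":13.6,"dy":39,"dz":-15,"turn":0},{"grip":-1,"dx":13.6,"dy":39,"dz":-15,"turn":0},{"grip":-1,"dx":13.6,"dy":39,"dz":-10,"turn":0},{"grip":-1,"dx":13.6,"dy":39,"dz":0,"turn":0},{"grip":-1,"dx":13.6,"dy":39,"dz":0,"turn":0},{"grip":-1,"dx":13.6,"dy":39,"dz":0,"turn":0},{"grip":-1,"dx":0,"dy":0,"dz":0,"turn":0.14},{"grip":-1,"dx":0,"dy":0,"dz":0,"turn":0.14},{"grip":-1,"dx":0,"dy":0,"dz":0,"turn":0.14},{"grip":-1,"dx":0,"dy":0,"dz":0,"turn":0.14},{"grip":-1,"dx":0,"dy":0,"dz":0,"turn":0.14},{"grip":-1,"dx":0,"dy":0,"dz":0,"turn":0.14},{"grip":-1,"dx":0,"dy":0,"dz":0,"turn":0.14},{"grip":-1,"dx":0,"dy":0,"dz":0,"turn":0.14},{"grip":-1,"dx":0,"dy":0,"dz":0,"turn":0.14},{"grip":-1,"dx":0,"dy":0,"dz":0,"turn":0.14},{"grip":-1,"dx":0,"dy":0,"dz":0,"turn":0.13},{"grip":-1,"dx":0,"dy":0,"dz":0,"turn":0},{"grip":-1,"dx":0,"dy":0,"dz":0,"turn":0}]'; python3 look.py wc
```

```text
time_s: 23.5
tcp_pos: [0.4266, 0.318, 0.2303]
eef_rot: [0.608, 0.794, -0.0, -0.0]
ft_force: [-0.3, -0.3, -0.8]
grip_width: 0.183
23.5 [0.42661606 0.31795343 0.23034186] [-0.34549536 -0.33825095 -0.77382865] 0.18266168293774543 105.13165950816304 [-4.54086976e-04 -4.50742454e-04 -9.99999795e-01]
```

View pics/wc.png

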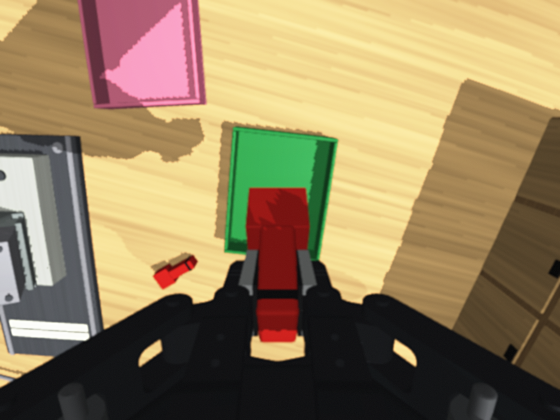

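```bash
python3 - <<'E'
from h import *
import pickle
c,o,R=pickle.load(open("pics/wc.pkl","rb"))
P=np.array([onz(c,p,.034) for p in [(233,127),(337,138),(320,261),(225,253)]]);print(P.round(4),P.mean(0))
print("tool y",R[:,1])
E
```

```text
[[0.379  0.2578 0.034 ]
 [0.3616 0.3637 0.034 ]
 [0.4976 0.3875 0.034 ]
 [0.5165 0.2805 0.034 ]] [0.43870001 0.32235319 0.034     ]
tool y [ 9.65328435e-01  2.61037743e-01 -5.56003977e-04]
```

```bash
python3 -m creep '[{"grip":-1,"dx":0,"dy":-2,"dz":40,"turn":0},{"grip":-1,"dx":0,"dy":0,"dz":40,"turn":0},{"grip":-1,"dx":0,"dy":0,"dz":40,"turn":0},{"grip":-1,"dx":0,"dy":0,"dz":40,"turn":0},{"grip":-1,"dx":0,"dy":0,"dz":20,"turn":0},{"grip":-1,"dx":0,"dy":0,"dz":6,"turn":0},{"grip":-1,"dx":0,"dy":0,"dz":0,"turn":0},{"grip":-1,"dx":0,"dy":0,"dz":0,"turn":0}]'; python3 look.py wd;python3 look.py sd scene
```

```text
time_s: 24.35
tcp_pos: [0.4256, 0.3185, 0.0461]
eef_rot: [0.609, 0.793, 0.001, 0.0]
ft_force: [-0.2, -0.2, 0.3]
grip_width: 0.178
24.35 [0.42562281 0.31845827 0.04613595] [-0.15710752 -0.21779799  0.26082442] 0.1784403284993432 105.00464656381118 [ 0.00194675  0.00173849 -0.99999659]
24.4 [0.42564748 0.31857858 0.0463076 ] [ 0.0597108  -0.18227722  0.82231187] 0.1767735540590239 104.99302630795249 [ 0.00218888  0.00222456 -0.99999513]
```

View pics/wd.png

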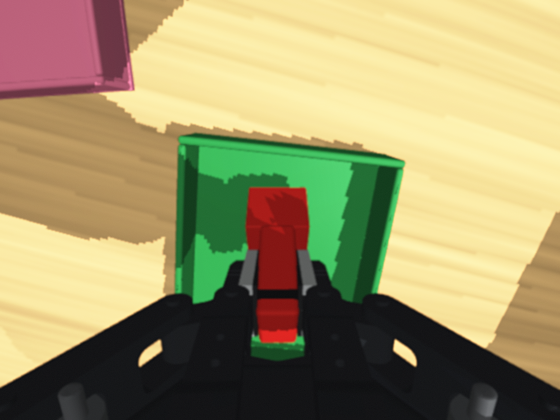

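View pics/sd.png

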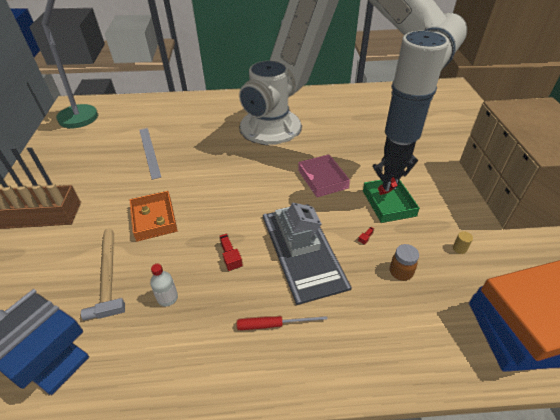

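```bash
python3 -m creep '[{"grip":-1,"dx":0,"dy":0,"dz":2,"turn":0},{"grip":-1,"dx":0,"dy":0,"dz":1.5,"turn":0},{"grip":-1,"dx":0,"dy":0,"dz":0,"turn":0}]'
python3 -m creep '[{"grip":-0.4,"dx":0,"dy":0,"dz":0,"turn":0},{"grip":-0.4,"dx":0,"dy":0,"dz":0,"turn":0},{"grip":-0.2,"dx":0,"dy":0,"dz":0,"turn":0},{"grip":-0.2,"dx":0,"dy":0,"dz":0,"turn":0},{"grip":-0.2,"dx":0,"dy":0,"dz":-15,"turn":0},{"grip":-0.2,"dx":0,"dy":0,"dz":-40,"turn":0},{"grip":-0.2,"dx":0,"dy":0,"dz":-40,"turn":0},{"grip":-0.2,"dx":0,"dy":0,"dz":-40,"turn":0}]'; python3 look.py we
```

```text
time_s: 24.75
tcp_pos: [0.4247, 0.3176, 0.0412]
eef_rot: [0.609, 0.793, 0.0, -0.0]
ft_force: [0.2, -0.1, -0.9]
grip_width: 0.18
time_s: 25.55
tcp_pos: [0.4246, 0.3173, 0.1777]
eef_rot: [0.609, 0.793, -0.0, 0.0]
ft_force: [0.2, 1.5, -0.0]
grip_width: 0.401
25.55 [0.42458255 0.31733088 0.17773359] [ 0.2208077   1.5341363  -0.02039146] 0.4008042175746096 104.94484702689992 [-6.08009642e-05 -2.69832406e-04 -9.99999962e-01]
```

View pics/we.png

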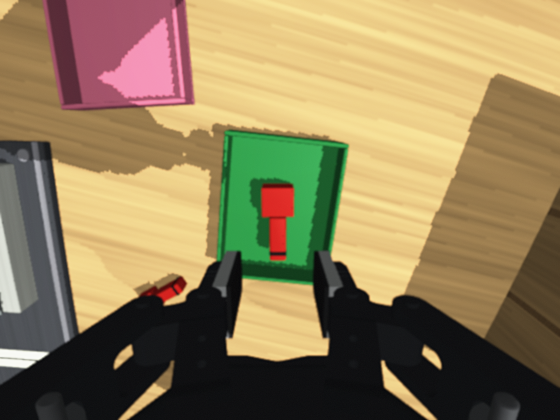

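```bash
python3 - <<'E'
from h import *
import pickle
ey=np.array([np.cos(np.radians(12.8)),np.sin(np.radians(12.8))]);ex=np.array([ey[1],-ey[0]])
f=lambda X:(round(1000*float(X[:2]@ex),1),round(1000*float(X[:2]@ey),1))
c,o,R=pickle.load(open("pics/wb.pkl","rb"))
for p,z in [((407,87),.041),((404,178),.041),((132,70),.013),((143,191),.013),((101,200),.012),((407,203),.012)]:print("wb",p,f(onz(c,p,z)))
c,o,R=pickle.load(open("pics/w1.pkl","rb"));a=lambda x,y:(120+(x+.5)/3-.5,90+(y+.5)/3-.5)
for p,z in [((726,130),.041),((716,326),.041),((124,90),.013),((149,354),.013),((740,378),.012)]:print("w1",p,f(onz(c,a(*p),z)))
o,R=state();print(f(o["tcp_pos"]),o["tcp_pos"])
E
```

```text
wb (407, 87) (118.6, 463.6)
wb (404, 178) (44.6, 458.9)
wb (132, 70) (136.3, 695.3)
wb (143, 191) (27.7, 696.9)
wb (101, 200) (18.7, 740.1)
wb (407, 203) (15.1, 441.9)
w1 (726, 130) (120.5, 462.2)
w1 (716, 326) (44.8, 461.7)
w1 (124, 90) (137.3, 697.1)
w1 (149, 354) (27.6, 697.2)
w1 (740, 378) (14.6, 442.3)
(-216.7, 487.9) [0.42778291 0.31937832 0.18547748]
```

```bash
python3 -m creep '[{"grip":-0.2,"dx":0,"dy":0,"dz":0,"turn":0.038},{"grip":-0.2,"dx":-42,"dy":-8,"dz":0,"turn":0},{"grip":-0.5,"dx":-42.8,"dy":-8.3,"dz":0,"turn":0},{"grip":-1,"dx":-42.8,"dy":-8.3,"dz":0,"turn":0},{"grip":-1,"dx":-42.8,"dy":-8.3,"dz":0,"turn":0},{"grip":-1,"dx":-42.8,"dy":-8.3,"dz":0,"turn":0},{"grip":-1,"dx":-42.8,"dy":-8.3,"dz":0,"turn":0},{"grip":-1,"dx":-42.8,"dy":-8.3,"dz":0,"turn":0},{"grip":-1,"dx":0,"dy":0,"dz":0,"turn":0},{"grip":-1,"dx":0,"dy":0,"dz":0,"turn":0}]' 60; python3 look.py wf
```

```text
time_s: 26.6
tcp_pos: [0.4344, 0.0127, 0.1761]
eef_rot: [0.625, 0.781, 0.0, 0.0]
ft_force: [0.5, -0.2, 0.3]
grip_width: -0.0
26.6 [0.4343532  0.01266765 0.17612397] [ 0.52629921 -0.18271193  0.34816061] -0.00029407961520652894 102.62030049277658 [ 2.80677504e-04  3.01709405e-04 -9.99999915e-01]
```

View pics/wf.png

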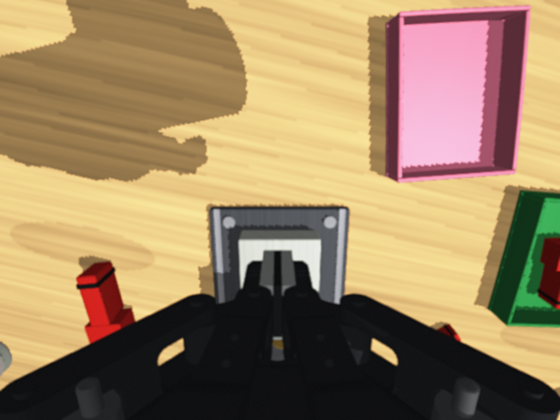

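```bash
python3 -m creep '[{"grip":-1,"dx":0,"dy":0,"dz":40,"turn":0},{"grip":-1,"dx":0,"dy":0,"dz":40,"turn":0},{"grip":-1,"dx":0,"dy":0,"dz":40,"turn":0},{"grip":-1,"dx":0,"dy":0,"dz":25,"turn":0},{"grip":-1,"dx":0,"dy":0,"dz":7,"turn":0},{"grip":-1,"dx":0,"dy":4,"dz":0,"turn":0},{"grip":-1,"dx":0,"dy":4,"dz":0,"turn":0},{"grip":-1,"dx":0,"dy":4,"dz":0,"turn":0},{"grip":-1,"dx":0,"dy":4,"dz":0,"turn":0},{"grip":-1,"dx":0,"dy":0,"dz":0,"turn":0}]'; python3 look.py wg;  python3 look.py sg scene
```

```text
time_s: 27.65
tcp_pos: [0.4512, 0.0173, 0.0249]
eef_rot: [0.624, 0.781, 0.001, 0.001]
ft_force: [0.5, -0.5, -0.4]
grip_width: -0.006
27.65 [0.45115059 0.01728106 0.02488488] [ 0.54757025 -0.53658559 -0.43860115] -0.00647930992951573 102.76254337451171 [ 1.81670660e-03  5.64687776e-04 -9.99998190e-01]
27.7 [0.45059734 0.01711465 0.02461924] [-0.27683265 -0.5518173   0.58499053] -0.0015310843324820502 102.75552165341487 [ 1.01698060e-03  3.86088890e-04 -9.99999408e-01]
```

View pics/wg.png

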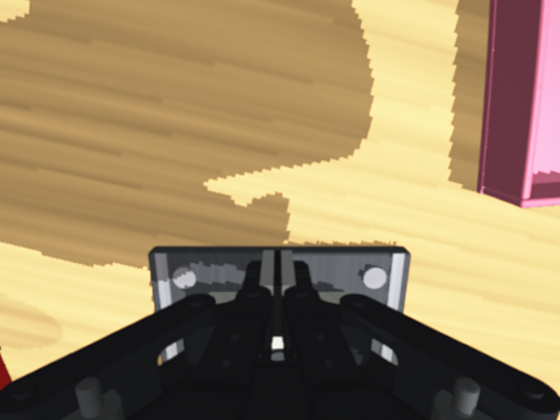

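View pics/sg.png

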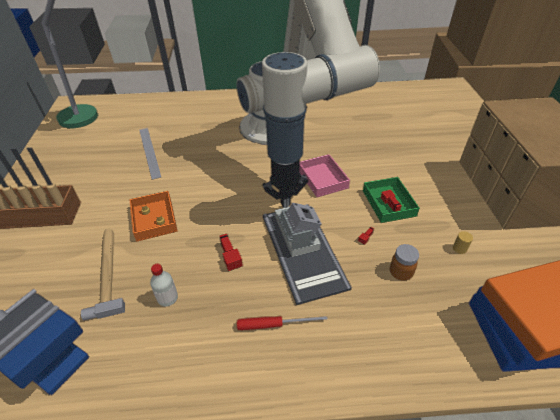

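```bash
python3 -m creep '[{"grip":-1,"dx":0,"dy":3,"dz":0,"turn":0},{"grip":-1,"dx":0,"dy":3,"dz":0,"turn":0},{"grip":-1,"dx":0,"dy":3,"dz":0,"turn":0},{"grip":-1,"dx":0,"dy":3,"dz":0,"turn":0},{"grip":-1,"dx":0,"dy":3,"dz":0,"turn":0},{"grip":-1,"dx":0,"dy":3,"dz":0,"turn":0}]'; python3 -m creep '[{"grip":-1,"dx":0,"dy":3,"dz":0,"turn":0},{"grip":-1,"dx":0,"dy":3,"dz":0,"turn":0},{"grip":-1,"dx":0,"dy":3,"dz":0,"turn":0},{"grip":-1,"dx":0,"dy":3,"dz":0,"turn":0},{"grip":-1,"dx":0,"dy":3,"dz":0,"turn":0},{"grip":-1,"dx":0,"dy":3,"dz":0,"turn":0},{"grip":-1,"dx":0,"dy":3,"dz":0,"turn":0},{"grip":-1,"dx":0,"dy":3,"dz":0,"turn":0},{"grip":-1,"dx":0,"dy":3,"dz":0,"turn":0},{"grip":-1,"dx":0,"dy":3,"dz":0,"turn":0}]';python3 look.py sh scene
```

```text
time_s: 28.35
tcp_pos: [0.4654, 0.0202, 0.0236]
eef_rot: [0.624, 0.781, -0.002, -0.002]
ft_force: [-5.6, -0.6, 5.4]
grip_width: 0.004
time_s: 29.35
tcp_pos: [0.4947, 0.0269, 0.0236]
eef_rot: [0.624, 0.781, -0.002, -0.001]
ft_force: [-7.1, -0.1, 4.9]
grip_width: -0.0
29.35 [0.49465793 0.02686864 0.02358356] [-7.10334827 -0.08867525  4.93898242] -0.00032876603724741086 102.73217082464434 [-0.00483985 -0.00127401 -0.99998748]
```

View pics/sh.png

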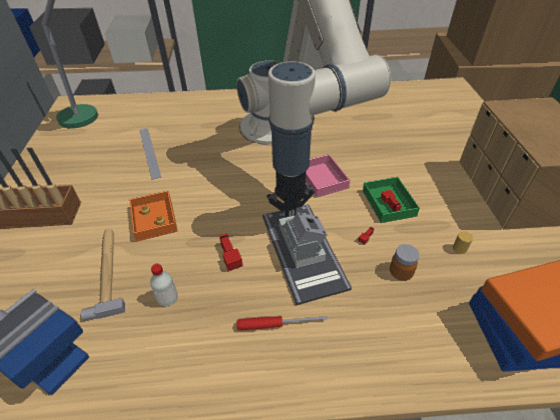

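```bash
python3 -m creep '[{"grip":-1,"dx":0,"dy":3,"dz":0,"turn":0},{"grip":-1,"dx":0,"dy":3,"dz":0,"turn":0},{"grip":-1,"dx":0,"dy":3,"dz":0,"turn":0},{"grip":-1,"dx":0,"dy":3,"dz":0,"turn":0},{"grip":-1,"dx":0,"dy":3,"dz":0,"turn":0},{"grip":-1,"dx":0,"dy":3,"dz":0,"turn":0},{"grip":-1,"dx":0,"dy":3,"dz":0,"turn":0},{"grip":-1,"dx":0,"dy":3,"dz":0,"turn":0},{"grip":-1,"dx":0,"dy":3,"dz":0,"turn":0},{"grip":-1,"dx":0,"dy":2,"dz":0,"turn":0},{"grip":-1,"dx":0,"dy":0,"dz":0,"turn":0},{"grip":-1,"dx":0,"dy":0,"dz":0,"turn":0}]';python3 look.py si scene; python3 look.py ti top
python3 - <<'E'
import cv2
a=cv2.imread("pics/ti.png")[145:265,210:320];b=cv2.imread("pics/si.png")[200:310,250:360]
import numpy as np
cv2.imwrite("pics/ci.png",np.hstack([cv2.resize(a,(400,436),interpolation=cv2.INTER_CUBIC),cv2.resize(b,(400,436),interpolation=cv2.INTER_CUBIC)]))
E
```

```text
time_s: 30.6
tcp_pos: [0.5236, 0.0334, 0.0235]
eef_rot: [0.624, 0.781, -0.001, -0.001]
ft_force: [-5.1, -1.7, 1.8]
grip_width: 0.001
30.6 [0.52361138 0.03340764 0.02351792] [-5.09252993 -1.67952753  1.8222067 ] 0.0006423014208536293 102.7407798670363 [-3.22654665e-03 -9.15865330e-04 -9.99994375e-01]
30.65 [0.52362093 0.03343672 0.02354673] [-5.78934744 -0.93655132  1.06092577] 0.0023521054776324156 102.73967140933712 [-3.12843626e-03 -8.58285360e-04 -9.99994738e-01]
```

View pics/ci.png

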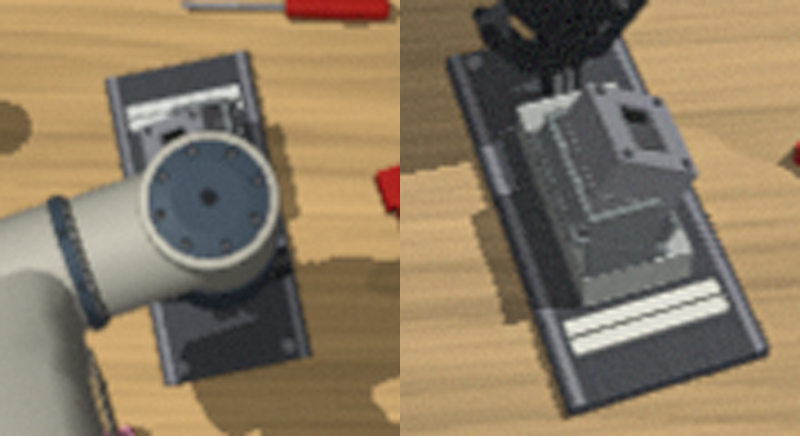

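```bash
python3 - <<'E'
from h import *
import pickle
ey=np.array([np.cos(np.radians(12.8)),np.sin(np.radians(12.8))]);ex=np.array([ey[1],-ey[0]])
f=lambda X:(round(1000*float(X[:2]@ex),1),round(1000*float(X[:2]@ey),1))
c,o,R=pickle.load(open("pics/si.pkl","rb"))
k=110/400;q=110/436
a=lambda x,y:(250+(x-400+.5)*k-.5,200+(y+.5)*q-.5)
for p in [(584,305),(692,277),(574,337),(727,300)]:print(f(onz(c,a(*p),.013)))
E
```

```text
(115.6, 677.5)
(38.9, 680.0)
(129.6, 697.4)
(23.3, 703.1)
```

```bash
python3 -m creep '[{"grip":-1,"dx":0,"dy":3,"dz":0,"turn":0},{"grip":-1,"dx":0,"dy":3,"dz":0,"turn":0},{"grip":-1,"dx":0,"dy":3,"dz":0,"turn":0},{"grip":-1,"dx":0,"dy":3,"dz":0,"turn":0},{"grip":-1,"dx":0,"dy":1,"dz":0,"turn":0},{"grip":-1,"dx":0,"dy":0,"dz":0,"turn":0},{"grip":-1,"dx":0,"dy":0,"dz":0,"turn":0}]'; python3 look.py si2 scene
python3 -m creep '[{"grip":-1,"dx":0,"dy":-6,"dz":0,"turn":0},{"grip":-1,"dx":0,"dy":-8,"dz":0,"turn":0},{"grip":-1,"dx":0,"dy":0,"dz":-40,"turn":-0.142},{"grip":-1,"dx":0,"dy":0,"dz":-40,"turn":-0.143},{"grip":-1,"dx":0,"dy":0,"dz":-40,"turn":-0.143},{"grip":-1,"dx":0,"dy":0,"dz":-40,"turn":-0.143},{"grip":-1,"dx":0,"dy":0,"dz":-40,"turn":-0.143},{"grip":-1,"dx":0,"dy":0,"dz":0,"turn":-0.143},{"grip":-1,"dx":0,"dy":0,"dz":0,"turn":-0.143},{"grip":-1,"dx":0,"dy":0,"dz":0,"turn":-0.143},{"grip":-1,"dx":0,"dy":0,"dz":0,"turn":-0.143},{"grip":-1,"dx":0,"dy":0,"dz":0,"turn":-0.143},{"grip":-1,"dx":0,"dy":0,"dz":0,"turn":-0.143},{"grip":-1,"dx":-45,"dy":0,"dz":0,"turn":0},{"grip":-1,"dx":-45,"dy":0,"dz":0,"turn":0},{"grip":-1,"dx":-45,"dy":0,"dz":0,"turn":0},{"grip":-1,"dx":-45,"dy":0,"dz":0,"turn":0},{"grip":-1,"dx":0,"dy":0,"dz":0,"turn":0},{"grip":-1,"dx":0,"dy":0,"dz":0,"turn":0}]'; python3 look.py wj
```

```text
time_s: 31.4
tcp_pos: [0.5365, 0.0363, 0.0235]
eef_rot: [0.624, 0.781, -0.001, -0.001]
ft_force: [-4.5, -1.9, 1.5]
grip_width: 0.003
31.4 [0.53648802 0.03631654 0.02351939] [-4.54988805 -1.87985506  1.49446634] 0.0033241984836217173 102.74241854612583 [-2.77368314e-03 -8.27756805e-04 -9.99995811e-01]
time_s: 33.35
tcp_pos: [0.7003, 0.0741, 0.2219]
eef_rot: [-0.112, 0.994, -0.0, -0.001]
ft_force: [-1.1, -0.2, 0.8]
grip_width: 0.003
33.35 [0.70025405 0.07412585 0.22190457] [-1.11451795 -0.19904972  0.79620447] 0.0031674760138144364 -167.1612513653745 [-2.04915124e-03 -5.90065551e-04 -9.99997726e-01]
```

View pics/wj.png

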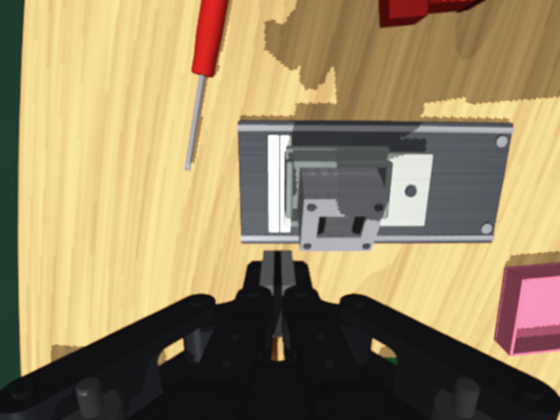

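```bash
python3 - <<'E'
import cv2
a=cv2.imread("pics/wj.png")[115:250,230:350]
cv2.imwrite("pics/wjc.png",cv2.resize(a,None,fx=5,fy=4.4,interpolation=cv2.INTER_CUBIC))
E
```

```text
(no output)
```

View pics/wjc.png

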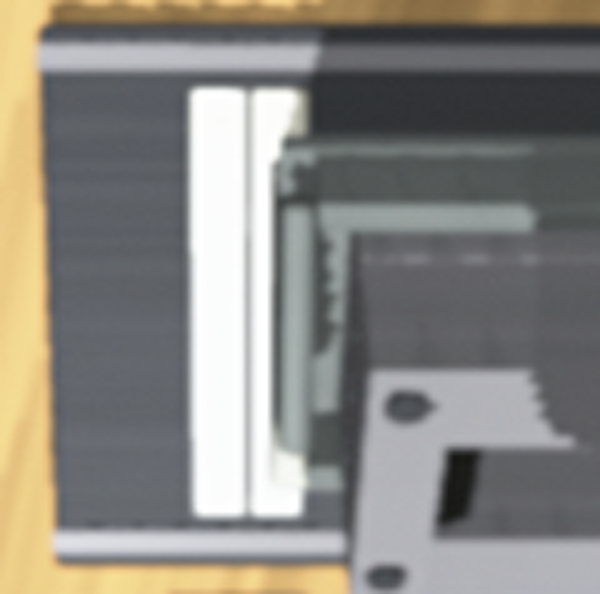

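```bash
cat > gap.py <<'E'
import sys,pickle
from h import *
ey=np.array([np.cos(np.radians(12.8)),np.sin(np.radians(12.8))]);ex=np.array([ey[1],-ey[0]])
n=sys.argv[1];c,o,R=pickle.load(open(f"pics/{n}.pkl","rb"));g=cv2.imread(f"pics/{n}.png",0).astype(float)
C=-np.array(c["R"]).T@c["t"];print("cam x,s",C[:2]@ex*1e3,C[:2]@ey*1e3,C[2])
s=lambda u,v,z:float(onz(c,(u,v),z)[:2]@ey)*1e3
for v in map(int,sys.argv[2].split(",")):
    r=g[v];print(v,[int(x) for x in r[262:300]])
    for u in sys.argv[3].split(","): print(u,"z.013:",round(s(float(u),v,.013),1),"z.041:",round(s(float(u),v,.041),1))
E
python3 gap.py wj 170,180,190,223 279.5,284.5
```

```text
cam x,s 151.55187579600917 700.2471142384973 0.3650202105350616
170 [97, 97, 96, 94, 95, 139, 226, 254, 253, 252, 251, 251, 251, 252, 252, 252, 237, 184, 220, 251, 254, 245, 171, 93, 109, 147, 164, 166, 159, 143, 114, 83, 81, 98, 126, 150, 153, 129]
279.5 z.013: 696.8 z.041: 697.0
284.5 z.013: 691.3 z.041: 692.0
180 [98, 97, 96, 96, 95, 124, 201, 248, 253, 252, 251, 251, 251, 252, 252, 252, 236, 185, 221, 251, 255, 243, 157, 85, 112, 151, 166, 165, 157, 138, 111, 84, 86, 112, 140, 151, 135, 101]
279.5 z.013: 696.7 z.041: 697.0
284.5 z.013: 691.2 z.041: 691.9
190 [103, 103, 101, 100, 100, 129, 202, 248, 253, 252, 252, 251, 251, 252, 252, 252, 237, 185, 221, 251, 255, 243, 153, 91, 124, 158, 171, 169, 156, 135, 108, 82, 76, 83, 101, 117, 107, 82]
279.5 z.013: 696.7 z.041: 697.0
284.5 z.013: 691.1 z.041: 691.8
223 [106, 106, 105, 105, 104, 118, 181, 241, 253, 252, 252, 251, 251, 251, 252, 252, 237, 187, 222, 251, 252, 245, 236, 241, 246, 247, 247, 244, 228, 181, 157, 156, 158, 159, 156, 140, 106, 75]
279.5 z.013: 696.5 z.041: 696.8
284.5 z.013: 690.8 z.041: 691.6
```

```bash
python3 -m creep '[{"grip":-1,"dx":45,"dy":0,"dz":0,"turn":0},{"grip":-1,"dx":45,"dy":0,"dz":0,"turn":0},{"grip":-1,"dx":45,"dy":0,"dz":0,"turn":0},{"grip":-1,"dx":45,"dy":0,"dz":0,"turn":0},{"grip":-1,"dx":0,"dy":0,"dz":0,"turn":0.143},{"grip":-1,"dx":0,"dy":0,"dz":0,"turn":0.143},{"grip":-1,"dx":0,"dy":0,"dz":0,"turn":0.143},{"grip":-1,"dx":0,"dy":0,"dz":0,"turn":0.143},{"grip":-1,"dx":0,"dy":0,"dz":0,"turn":0.143},{"grip":-1,"dx":0,"dy":0,"dz":0,"turn":0.143},{"grip":-1,"dx":0,"dy":0,"dz":40,"turn":0.143},{"grip":-1,"dx":0,"dy":0,"dz":40,"turn":0.143},{"grip":-1,"dx":0,"dy":0,"dz":40,"turn":0.143},{"grip":-1,"dx":0,"dy":0,"dz":40,"turn":0.143},{"grip":-1,"dx":0,"dy":0,"dz":30,"turn":0.142},{"grip":-1,"dx":0,"dy":0,"dz":7,"turn":0},{"grip":-1,"dx":0,"dy":0,"dz":0,"turn":0},{"grip":-1,"dx":0,"dy":0,"dz":0,"turn":0}]'; python3 look.py sk scene
python3 -c "
from h import *
o,R=state();p=o['tcp_pos'];a=np.radians(12.8);print('s',p[0]*np.cos(a)+p[1]*np.sin(a),'x',p[0]*np.sin(a)-p[1]*np.cos(a))"
```

```text
time_s: 35.2
tcp_pos: [0.5255, 0.034, 0.0298]
eef_rot: [0.623, 0.782, 0.002, 0.001]
ft_force: [0.2, -0.8, 0.8]
grip_width: 0.006
35.2 [0.52547121 0.03403638 0.02979429] [ 0.193254   -0.82331302  0.787479  ] 0.0060951052079072695 102.9609664022411 [ 4.55792170e-03  9.54640844e-04 -9.99989157e-01]
s 0.5201181982414356 x 0.08317211462125823
```

View pics/sk.png

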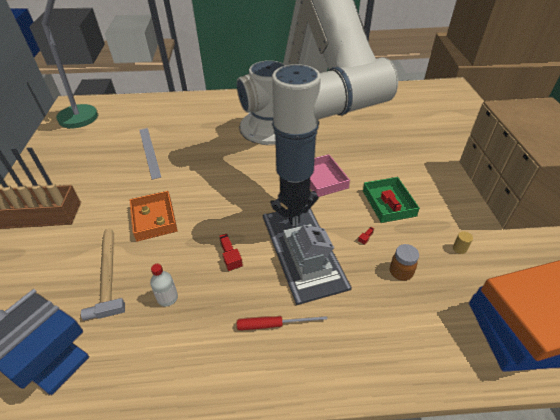

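```bash
cat > s.py <<'E'
from h import *
o,R=state();p=o['tcp_pos'];a=np.radians(12.8);print('s',p[0]*np.cos(a)+p[1]*np.sin(a),'z',p[2],o["ft_force"].round(1),o["time_s"])
E
python3 -m creep '[{"grip":-1,"dx":0,"dy":0,"dz":6,"turn":0},{"grip":-1,"dx":0,"dy":3,"dz":0,"turn":0},{"grip":-1,"dx":0,"dy":3,"dz":0,"turn":0},{"grip":-1,"dx":0,"dy":3,"dz":0,"turn":0},{"grip":-1,"dx":0,"dy":2,"dz":0,"turn":0},{"grip":-1,"dx":0,"dy":1,"dz":0,"turn":0},{"grip":-1,"dx":0,"dy":1,"dz":0,"turn":0},{"grip":-1,"dx":0,"dy":0,"dz":0,"turn":0},{"grip":-1,"dx":0,"dy":0,"dz":0,"turn":0}]'; python3 s.py
```

```text
time_s: 36.15
tcp_pos: [0.5364, 0.0365, 0.021]
eef_rot: [0.624, 0.781, -0.0, -0.0]
ft_force: [-1.0, -0.2, -0.6]
grip_width: 0.002
s 0.5311981419030464 z 0.02100291356669818 [-1.  -0.2 -0.6] 36.15
```

```bash
python3 -m creep '[{"grip":-1,"dx":0,"dy":1,"dz":0,"turn":0},{"grip":-1,"dx":0,"dy":1,"dz":0,"turn":0},{"grip":-1,"dx":0,"dy":1,"dz":0,"turn":0},{"grip":-1,"dx":0,"dy":1,"dz":0,"turn":0},{"grip":-1,"dx":0,"dy":1,"dz":0,"turn":0},{"grip":-1,"dx":0,"dy":0,"dz":0,"turn":0},{"grip":-1,"dx":0,"dy":0,"dz":0,"turn":0}]'; python3 s.py
```

```text
time_s: 36.85
tcp_pos: [0.5402, 0.0373, 0.021]
eef_rot: [0.624, 0.781, -0.001, -0.001]
ft_force: [-5.4, -1.7, 4.3]
grip_width: -0.003
s 0.5350107687361291 z 0.020980155076948427 [-5.4 -1.7  4.3] 36.85
```

```bash
python3 -m creep '[{"grip":-1,"dx":0,"dy":0.7,"dz":0,"turn":0},{"grip":-1,"dx":0,"dy":0.7,"dz":0,"turn":0},{"grip":-1,"dx":0,"dy":0,"dz":0,"turn":0},{"grip":-1,"dx":0,"dy":0,"dz":0,"turn":0}]'; python3 s.py
```

```text
time_s: 37.25
tcp_pos: [0.5415, 0.0376, 0.021]
eef_rot: [0.624, 0.781, -0.001, -0.001]
ft_force: [-5.8, 0.1, 4.7]
grip_width: -0.004
s 0.5363505907260546 z 0.020970432057829957 [-5.8  0.1  4.7] 37.25
```

```bash
python3 -m creep '[{"grip":-1,"dx":0,"dy":-6,"dz":0,"turn":0},{"grip":-1,"dx":0,"dy":-8,"dz":0,"turn":0},{"grip":-1,"dx":0,"dy":0,"dz":-40,"turn":-0.142},{"grip":-1,"dx":0,"dy":0,"dz":-40,"turn":-0.143},{"grip":-1,"dx":0,"dy":0,"dz":-40,"turn":-0.143},{"grip":-1,"dx":0,"dy":0,"dz":-40,"turn":-0.143},{"grip":-1,"dx":0,"dy":0,"dz":-20,"turn":-0.143},{"grip":-1,"dx":0,"dy":0,"dz":0,"turn":-0.143},{"grip":-1,"dx":0,"dy":0,"dz":0,"turn":-0.143},{"grip":-1,"dx":0,"dy":0,"dz":0,"turn":-0.143},{"grip":-1,"dx":0,"dy":0,"dz":0,"turn":-0.143},{"grip":-1,"dx":0,"dy":0,"dz":0,"turn":-0.143},{"grip":-1,"dx":0,"dy":0,"dz":0,"turn":-0.143},{"grip":-1,"dx":-45,"dy":0,"dz":0,"turn":0},{"grip":-1,"dx":-45,"dy":0,"dz":0,"turn":0},{"grip":-1,"dx":-45,"dy":0,"dz":0,"turn":0},{"grip":-1,"dx":-45,"dy":0,"dz":0,"turn":0},{"grip":-1,"dx":0,"dy":0,"dz":0,"turn":0},{"grip":-1,"dx":0,"dy":0,"dz":0,"turn":0}]'; python3 look.py wl; python3 gap.py wl 150,160,170,180,225 277
python3 - <<'E'
import cv2
a=cv2.imread("pics/wl.png")[95:245,220:360]
cv2.imwrite("pics/wlc.png",cv2.resize(a,None,fx=5,fy=4,interpolation=cv2.INTER_CUBIC))
E
```

```text
time_s: 39.15
tcp_pos: [0.7052, 0.0751, 0.1987]
eef_rot: [-0.112, 0.994, -0.0, -0.001]
ft_force: [0.0, 0.0, -0.1]
grip_width: 0.001
39.15 [0.70519414 0.07508654 0.19868818] [ 0.02016188  0.03014555 -0.08113352] 0.0005758919122942105 -167.1730434842145 [-2.79550873e-03 -8.12077354e-04 -9.99995763e-01]
cam x,s 151.65575449228663 705.3950563463377 0.34182861749909216
150 [95, 96, 96, 96, 96, 95, 96, 95, 92, 125, 204, 250, 254, 253, 252, 252, 252, 252, 252, 253, 254, 248, 184, 113, 108, 105, 100, 99, 98, 98, 99, 100, 99, 99, 101, 101, 102, 102]
277 z.013: 704.5 z.041: 704.6
160 [101, 103, 102, 102, 102, 102, 102, 100, 100, 130, 206, 250, 254, 253, 252, 252, 252, 252, 252, 253, 254, 250, 202, 121, 120, 148, 147, 118, 91, 81, 79, 76, 75, 84, 87, 88, 88, 88]
277 z.013: 704.5 z.041: 704.6
170 [97, 98, 97, 97, 97, 98, 97, 96, 94, 127, 205, 250, 254, 253, 252, 252, 252, 252, 252, 253, 255, 248, 174, 87, 92, 132, 159, 170, 171, 165, 148, 124, 118, 140, 153, 156, 159, 160]
277 z.013: 704.5 z.041: 704.5
180 [105, 103, 104, 103, 104, 103, 103, 102, 102, 119, 182, 244, 254, 253, 252, 252, 252, 252, 252, 253, 255, 248, 174, 85, 92, 134, 161, 171, 171, 162, 144, 115, 85, 77, 90, 121, 150, 159]
277 z.013: 704.4 z.041: 704.5
225 [108, 108, 108, 107, 108, 107, 108, 106, 106, 123, 186, 244, 254, 253, 252, 252, 252, 252, 252, 253, 253, 241, 211, 217, 216, 189, 176, 176, 168, 150, 124, 99, 87, 87, 88, 88, 83, 75]
277 z.013: 704.4 z.041: 704.5
```

View pics/wlc.png

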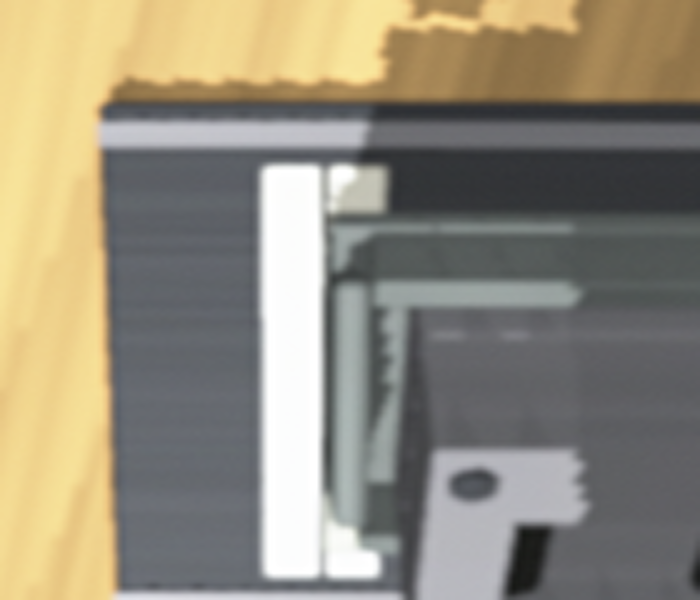

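```bash
python3 - <<'E'
import cv2,numpy as np,pickle
from h import *
g=cv2.imread("pics/wl.png",0).astype(float);c=pickle.load(open("pics/wl.pkl","rb"))[0]
ey=np.array([np.cos(np.radians(12.8)),np.sin(np.radians(12.8))])
for v in [137,140,143,145,146,229,232,234,236]:
    r=g[v,278:292];d=np.clip(240-r[2:11],0,None)
    print(v,r.astype(int).tolist())
for u,v in [(284,140),(284,170),(284,185),(284,235),(285,235)]:print(u,v,onz(c,(u,v),.013)[:2]@ey*1e3)
E
```

```text
137 [250, 250, 251, 251, 250, 233, 172, 169, 229, 250, 252, 249, 235, 191]
140 [252, 252, 252, 253, 253, 244, 189, 191, 242, 250, 246, 236, 217, 197]
143 [252, 252, 252, 252, 253, 244, 189, 181, 226, 231, 206, 192, 192, 193]
145 [252, 252, 252, 252, 253, 244, 195, 190, 221, 209, 195, 193, 194, 194]
146 [252, 252, 252, 252, 253, 244, 198, 198, 226, 210, 191, 188, 188, 189]
229 [252, 252, 252, 253, 252, 239, 217, 236, 249, 250, 250, 250, 241, 193]
232 [252, 252, 252, 253, 253, 238, 207, 229, 246, 248, 248, 247, 245, 234]
234 [252, 252, 252, 253, 253, 238, 198, 231, 252, 253, 252, 252, 252, 253]
236 [253, 253, 253, 254, 254, 239, 199, 233, 253, 254, 253, 253, 253, 253]
284 140 697.5167471427885
284 170 697.3079312895553
284 185 697.197678880714
284 235 696.7987837744394
285 235 695.7183968420777
```

```bash
python3 look.py sm scene
python3 - <<'E'
from h import *
import pickle
c=pickle.load(open("pics/wl.pkl","rb"))[0];g=cv2.imread("pics/wl.png",0)
# block screws: start positions shifted along track by sled travel
ey=np.array([np.cos(np.radians(12.8)),np.sin(np.radians(12.8)),0])
P=[]
for X in ([.5975,.0459,.1261],[.5471,.0346,.1248]):
    u=proj(c,np.array(X)+.0855*ey);x,y=np.round(u).astype(int);w=g[y-9:y+10,x-9:x+10].astype(float)
    m=(w<np.median(w)-20).astype(np.uint8);k,l,s,ce=cv2.connectedComponentsWithStats(m);i=1+np.argmax(s[1:,4]);P.append(ce[i]+[x-9,y-9]);print(u,P[-1],s[i,4])
for z in (.1245,.1265,.1285):print(z,np.linalg.norm(onz(c,P[0],z)-onz(c,P[1],z)))
E
```

```text
39.2 [0.70471685 0.07482908 0.20067761] [0.51209654 0.3784289  0.12104923] 0.0030774238502770767 -167.16660203857526 [-4.60533013e-04 -4.18741787e-04 -9.99999806e-01]
[314.87491768 216.00510326] [314.29069767 215.75581395] 86
[387.6628069  215.70063281] [387.91780822 215.93150685] 73
0.1245 0.05217483317053279
0.1265 0.05169468625043606
0.1285 0.051214539330339315
```

View pics/sm.png

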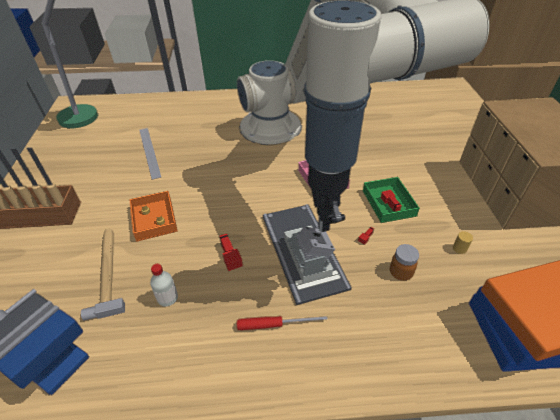

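View pics/wl.png

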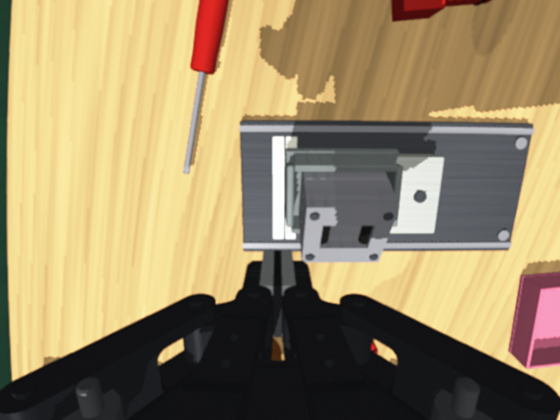

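```bash
python3 -c "
from workcell import workorder
print(workorder.finish_job())"
```

```text
the job is handed in; nothing more can be done
None
```

The job is done and handed in at about 39 s: the plug lies in the green tray, and the sled's leading edge is at the scribed line.

- **Pulling the plug:** The moves only allow turning about the tool's own axis, so I held the plug with the tool vertical instead of along the slant. I rocked it by turning ±0.07–0.08 rad while pulling along the slanted axis at about 1.2–1.5 mm/s. The vertical pull stayed around 4 to 6 N. The camera showed the block seated to within about 0.5 mm, and seated afterwards.
- **Small side effect:** As the plug came free, the block and sled appear to have moved about 1.4 mm along the track. I measured the push after that.
- **Placing:** The plug lies flat inside the green tray in the wrist view. The last scene picture shows it still there.
- **Pushing the sled:** I pushed until the wrist camera showed a gap of about 5.2 mm, then made one more push of 5.15 mm. The last look puts the edge on the middle of the line, within about 0.5 mm. The edge and line are only about a pixel apart there, so that figure is a reading of blended pixels.
- **Disagreements:** The fixed scene and top cameras differed from each other by up to about 8 mm. The scene camera's gap partway through the push was about 3 mm larger than the wrist estimate, so I relied on the wrist views.
- **Everything else:** The other objects look unmoved in the last pictures, and the robot was touching nothing at hand-in.

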